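# Hang the offcut tote on the drop-flap peg

### The arm

A 6-joint arm with a two-finger parallel gripper is mounted at the origin on the work surface. World frame = base frame: x ahead of the robot, y to its left, z up, the work surface at z = 0. Lengths are in m, angles in rad, forces in N, time in s.
With the tool pointing down it reaches from about 0.4 to 0.825 m from the base axis. Payload 7 kg.
Tool frame: the origin (TCP) lies between the finger pads; the fingertips stand 11 mm ahead of it and the grasp point (between the pads) lies 8 mm behind it; x points along the fingers, z is the direction in which the jaws open and shut, and the axes are right-handed (so a half turn about x gives the same grasp; the last joint's range is limited). The gripper opens to 88 mm and grips with 3 to 60 N. Pads are 19 mm wide; open, the fingers measure 130 mm over their backs; the gripper's body (78 mm by 193 mm) begins 47 mm behind the grasp point.
Start: joints at [1.402, 0.359, 0.012, 0, -1.224, -0.288], TCP at [0.298, 0.606, 0.238] pointing down, gripper open.
Joint ranges: [-3.07, 3.07], [-1.43, 2.12], [-1.02, 1.25], [-3.03, 1.67], [-3.05, -0], [-3.03, 3.03]. Speed limits (rad/s): [2.39, 2.39, 3.01, 3.14, 3.14, 3.14].

### API

Orientations are given as [roll, pitch, yaw] about the fixed x, y, z axes, in that order (R = Rz(yaw) Ry(pitch) Rx(roll)).
In Python, from station import arm gives the robot as it stands.
- The arm moves only by the tool jog_arm, never from a script. Its argument "motion" is a list of rows, each an object of numbers: "dx", "dy", "dz": the shift along the tool's x, y, z in m; "twist": the turn about the tool's x in degrees. In form: [{"dx": .., "dy": .., "dz": .., "twist": ..}, ...]. A call has 1 to 20 rows; each row is the pose to reach, as a shift and turn from the pose commanded when the call began, along the tool's axes at that moment; what a row does not reach only later rows make up. A row lasts 1/12 s, in which the tool goes at most 41.7 mm and 7.16 degrees, less where a joint would pass 70% of its speed; a pose out of reach is approached as far as the arm can. A call with a gripper value outside its range is refused whole. "gripper" is the finger opening in m, from 0 to 0.0876, set as the call begins (left out, the last holds). The fingers move at their own pace and stop on an object; "newtons" is the grip in N (left out, the last holds). Time passes only in rows, so rows that repeat a pose let the fingers close. It gives the time, the measured TCP pose, the force and the opening at its end, in the units of the state.
- arm.get_state(): the state, without advancing time (a new reading comes with each control period).
- arm.grab_frame(name): name is "scene" or "top" or "wrist"; returns the picture (400x640x3 uint8, red, green, blue); there is no depth.
- arm.camera_model(name): a dict with "camera_matrix" (3x3 intrinsics, pixels), "eye" and "attitude" of the camera in the world. Camera axes: x right, y down, z forward; pixel columns grow to the right and rows downward; lengths in m; the calibration is good to about 2 mm. A picture is of the moment at which its call begins: read the wrist's pose just before it. camera_model takes no time and is no camera call; for the wrist camera it gives the pose at the moment of the call.
- arm.job_done(): hands the job in, once; it reports no verdict.
The state is a dict: "t": time; "q": joint angles; "qd": joint speeds; "joint_efforts": joint torques, N m; "eef_pos": TCP position; "ee_rot": TCP orientation; "force": force on the tool from outside, world axes, zero at the start; "moment": the same for the moment, N m; "width": finger opening in m.
Only numpy, scipy, OpenCV 4.12 (cv2) and the standard library are available. Lean on these libraries where they do the work, as an engineer would, in place of code of your own. Each camera call takes 0.05 s, during which the arm holds its last target.

### The job

Hang the small offcut tote on the stand's peg: slip its eye over the peg and, with the eye riding lightly on the peg, slide it in so that it lifts the drop flap, until the flap falls shut behind it. Then, with the flap down, gently draw the tote back until the eye stops against the flap, to prove that it is caught, and leave it hanging there. Be gentle with tote and peg throughout (the peg's exact height has to be felt), keep the tote upright, and leave the other things on the bench where they are.

Things in the scene. Friction and masses are not known exactly. Their poses are not given: they have to be found in the camera images.
- tote: Loose small steel tote, 0.25 to 0.45 kg, standing on the bench. Tray 44 (x) x 90 (y) x 40 mm high with aluminium offcuts; from its middle a 5 mm thick centre plate (thin in x, 38 mm wide in y) rises, with an eye (opening through it along x) and a black grip block on top; 154 mm high in all. Origin: centre of its underside, z up. Turned half round about z it is the same.
- tote_eye (a point): Centre of the tote's eye, 90 mm above its underside. Opening 26 mm wide (y); flat lower edge 69 mm above the underside; its roof is a shallow inverted V (25 degree slopes), apex 109.6 mm above the underside, under 5 to 9 mm of steel. Axes as the tote: x runs through the eye.
- tote_grip (a point): Centre of the tote's grip block, 134 mm above the tote's underside: plastic, 14 mm thick (x), 26 mm wide (y), 40 mm high (z), standing straight above the eye; nothing else within 30 mm of its sides. It can be taken from above across the 26 mm.
- stand: Fixed stand: dark foot plate 150 x 130 x 10 mm, aluminium upright 30 x 40 mm, 174 mm high. Origin on the bench under the upright's centre, z up. The peg points along the stand's -x, so the eye slides on along +x, toward the upright (its face is at x = -15 mm).
- stand_peg (a point): Point fixed on the stand: the NOMINAL peg axis at the flap's hinge, 79 mm in front of the upright's centre, 145 mm above the bench; axes as the stand. The peg's bracket is clamped in a slot: the true axis (with collar and flap) is 0 to 10 mm above or below this point, unmeasured, and does not move; along and across the peg the point is true. The peg's tip is 13 mm in front (-x).
- stand_collar (a point): Point fixed on the stand, 29 mm behind (+x) stand_peg at the same nominal height: the face of the peg's stop collar (22 mm across). The peg is a level round steel bar 12 mm thick. When the eye's roof rests on the peg, tote_eye is 13 mm below the peg's true axis; with the plate at the collar the eye's centre is 26.5 mm behind stand_peg.
- flap (a joint): Drop flap: steel plate 4 mm thick, 14 mm wide, 60 g, hinged on the peg axis, hanging 40 mm below it. 0 = hanging shut (stopped: cannot swing toward the tip); positive = swung inward (+x) and up, to 1.35 rad; falls by its weight. The eye's lower edge lifts it; it drops off when the eye's centre is 24 mm behind the hinge, but stays up even at the collar if the eye rides over 2 mm above the peg.
- tube_core: Bystander: upright loose cardboard tube core, 72 mm across, 100 mm high; origin at the centre of its underside.
- tape_roll: Bystander: loose roll of brown tape lying flat, 100 mm across, 48 mm high; origin at the centre of its underside.
- carton: Bystander: small loose cardboard box, 70 x 95 x 55 mm high; origin at the centre of its underside.
There are look-alikes about, which are no part of the job. There is more than one size of the tote; the job needs the smaller. Several things have the shape of the stand; the one meant has the colours described above.

How it is judged:
By the outcome, as a careful person would: the job done as asked, in the order asked, and still so for the second after the job is handed in, with the robot touching nothing.
It also fails if it takes over 72 s, if anything falls off the work surface, if the arm or the gripper's body presses on something with over 40 N, if the wrist force passes 120 N, or if a joint passes its speed limit or range.

## Working session

There is one attempt and no reset: what is moved stays moved. The work goes in short steps, Python scripts to look and compute and a tool call to move; the robot and the scene stay as the last step left them, time stands still between calls to the robot, and variables do not carry over. Pictures are saved under pics/ and viewed, and the job is handed in when it is done.

Besides the shell and the picture viewer there is one more tool, called after "Emit:" as a command line: name --argument value ..., lists and objects as JSON in quotes. jog_arm: Moves the arm, as the interface text tells. Its arguments: {"type":"object","properties":{"motion":{"type":"array"},"gripper":{"type":"number"},"newtons":{"type":"number"}},"required":["motion"]}

```bash
ls; mkdir -p pics; python3 - <<'E'
from station import arm
import cv2
print(arm.get_state())
for n in("scene","top"):
    im=arm.grab_frame(n); cv2.imwrite(f"pics/{n}0.png",cv2.cvtColor(im,cv2.COLOR_RGB2BGR)); print(n,arm.camera_model(n))
E
```

```text
pics
{'t': 0.0, 'q': array([ 1.40209522e+00,  3.59389894e-01,  1.10616668e-02, -3.37470365e-04,
       -1.22413519e+00, -2.88093968e-01]), 'qd': array([-0.00134833, -0.00042463,  0.00229874,  0.00261014,  0.0005849 ,
       -0.00139556]), 'joint_efforts': array([-5.39185075e-04, -5.82718170e+01,  2.93048036e+01,  6.99754804e+00,
        7.03870930e-03, -1.48589302e-04]), 'eef_pos': array([0.29754605, 0.60534406, 0.23662426]), 'ee_rot': array([ 0.10006975,  1.56909931, -1.92763657]), 'force': array([-0.40163177,  0.06814985, -0.79331948]), 'moment': array([-0.00607455, -0.01931611,  0.02016388]), 'width': 0.08742049121268834}
scene {'camera_matrix': array([[484.15835833,   0.        , 320.055591  ],
       [  0.        , 484.15835833, 208.81077181],
       [  0.        ,   0.        ,   1.        ]]), 'eye': array([ 1.10925979, -0.51851695,  0.8768817 ]), 'attitude': array([-2.34777721e+00,  1.64959502e-03,  8.15969571e-01])}
top {'camera_matrix': array([[509.70905854,   0.        , 321.1440556 ],
       [  0.        , 509.70905854, 198.85447266],
       [  0.        ,   0.        ,   1.        ]]), 'eye': array([0.41875665, 0.02103291, 1.38096868]), 'attitude': array([-3.05204664,  0.00527751, -1.57922039])}
```

View pics/scene0.png

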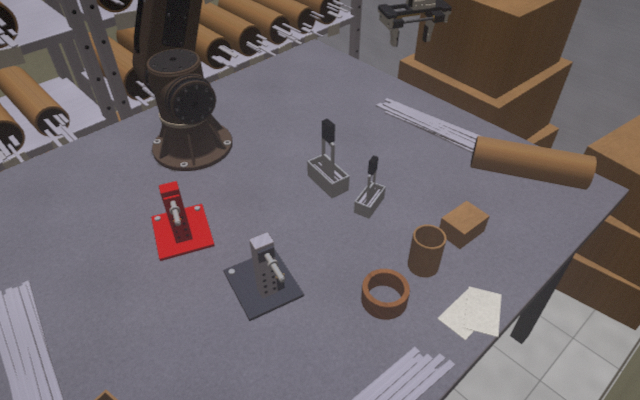

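View pics/top0.png

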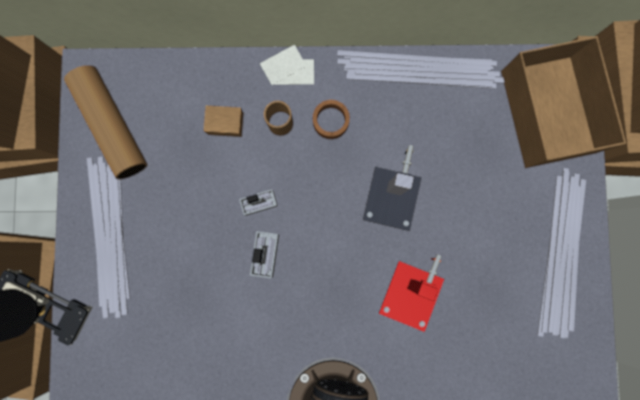

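Candidates are: totes at scene (371,190) / top (257,202), and (328,170) / top (264,255). Stands are the dark one at scene (263,275) / top (392,200), and the red one at (180,220). By the description I want the smaller tote and the dark stand. I'll crop in to check.

```bash
cat > h.py <<'E'
import numpy as np, cv2
from scipy.spatial.transform import Rotation as R
from station import arm
def rot(a): return R.from_euler('xyz',a).as_matrix()
def proj(m,P):
    P=np.atleast_2d(P); c=(P-m['eye'])@rot(m['attitude']); u=c@m['camera_matrix'].T; return u[:,:2]/u[:,2:]
def ray(m,uv,z):
    d=rot(m['attitude'])@np.linalg.solve(m['camera_matrix'],[uv[0],uv[1],1.]); s=(z-m['eye'][2])/d[2]; return m['eye']+s*d
def save(im,name,box=None,k=1):
    if box: im=im[box[1]:box[3],box[0]:box[2]]
    im=cv2.resize(im,None,fx=k,fy=k,interpolation=cv2.INTER_CUBIC)
    cv2.imwrite('pics/'+name,cv2.cvtColor(im,cv2.COLOR_RGB2BGR))
E
python3 - <<'E'
import cv2,numpy as np
a=cv2.imread('pics/top0.png');s=cv2.imread('pics/scene0.png')
A=cv2.resize(a[140:290,220:440],None,fx=3.6,fy=3.6,interpolation=2);cv2.imwrite('pics/c1.png',A)
B=cv2.resize(s[110:230,290:400],None,fx=5,fy=5,interpolation=2);cv2.imwrite('pics/c2.png',B)
C=cv2.resize(s[225:325,215:315],None,fx=6,fy=6,interpolation=2);cv2.imwrite('pics/c3.png',C)
E
```

```text
(no output)
```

View pics/c1.png

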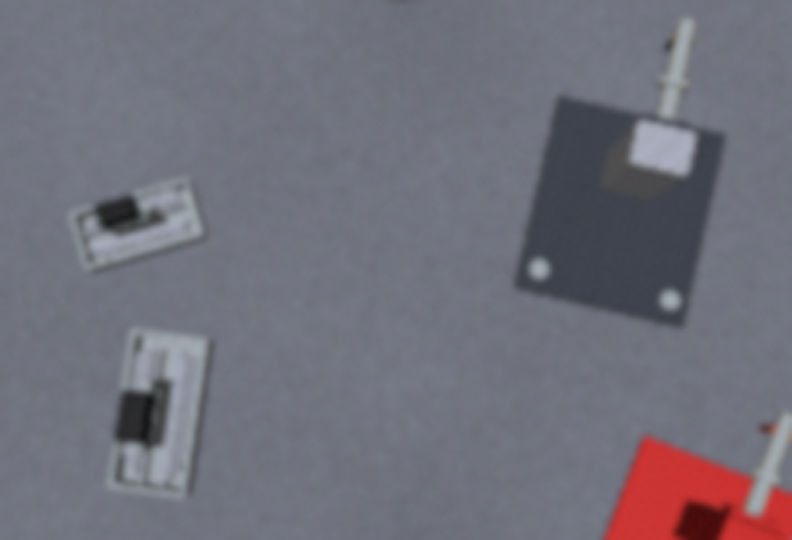

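View pics/c2.png

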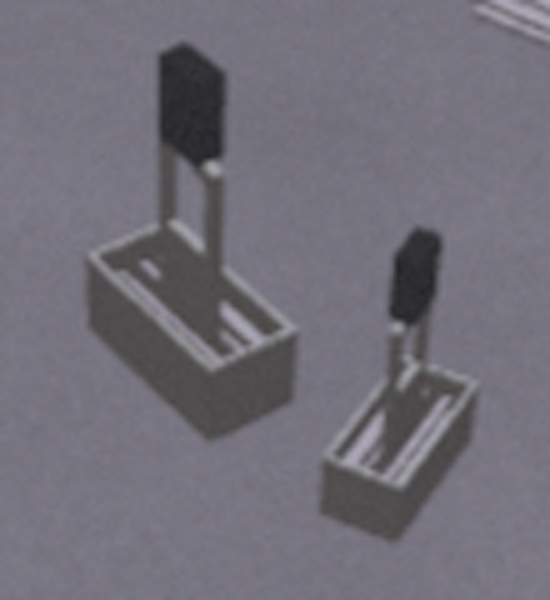

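View pics/c3.png

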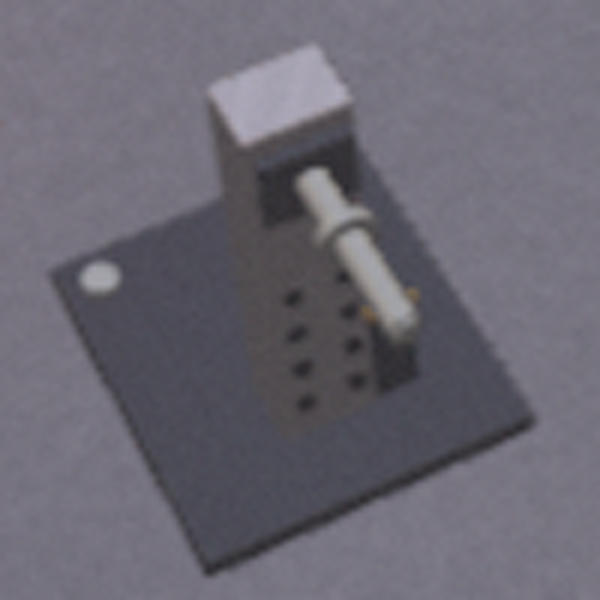

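```bash
cat > m.py <<'E'
from h import *
from scipy.optimize import least_squares
T=arm.camera_model('top');S=arm.camera_model('scene')
c1=lambda L:np.array(L)/3.6+[220,140]-.36
c2=lambda L:np.array(L)/5.+[290,110]-.4
c3=lambda L:np.array(L)/6.+[215,225]-.4
def box(sx,sy,z,ox=0,oy=0): return np.array([[ox+a*sx/2,oy+b*sy/2,z] for a,b in((1,1),(1,-1),(-1,-1),(-1,1))])
def place(p,B): return R.from_euler('z',p[2]).apply(B)+[p[0],p[1],0]
def bestperm(p,B,m,uv):
    q=proj(m,place(p,B)); D=np.linalg.norm(q[:,None]-uv[None],axis=2); return D.argmin(1)
def fit(obs,p0):
    # each obs: model pts, cam, unordered uv
    f=lambda p: np.concatenate([(proj(m,place(p,B))-uv[bestperm(p0,B,m,uv)]).ravel() for B,m,uv in obs])
    r=least_squares(f,p0,loss='soft_l1'); return r.x,np.abs(f(r.x)).reshape(-1,2)
rim=c1([(68,213),(188,178),(205,238),(90,270)])
g=np.array([ray(T,u,.04) for u in rim]); print('rim',g.round(4)); 
l=g[1]-g[0]; yaw=np.arctan2(l[1],l[0])-np.pi/2
rs=c2([(322,460),(405,487),(477,380)])
bs=c2([(322,512),(397,542)])
B=box(.044,.09,.04); p0=[*g.mean(0)[:2],yaw]; print(p0)
for o in ([(B,T,rim)],):
    p,e=fit(o,p0);print('tote top',p,e.round(1).tolist())
print('scene rim pred',proj(S,place(p,B)).round(1).tolist(),'meas',rs.round(1).tolist())
# stand
up=c1([(637,120),(697,128),(688,177),(629,167)]); g=np.array([ray(T,u,.174) for u in up]);print('up',g.round(4))
ft=c1([(558,95),(725,133),(684,327),(515,287)]); gf=np.array([ray(T,u,.01) for u in ft]);print('ft',gf.round(4))
ex=gf[3]-gf[0]; yaw=np.arctan2(ex[1],ex[0]);print('foot yaw',yaw, np.linalg.norm(ex),np.linalg.norm(gf[1]-gf[0]))
ps,e=fit([(box(.03,.04,.174),T,up),(box(.03,.04,.174),S,c3([(208,92),(247,145),(355,100),(318,45)]))],[*g.mean(0)[:2],yaw]);print('stand',ps,e.round(1).tolist())
tip=ray(T,c1([(688,20)])[0],.151);col=ray(T,c1([(666,113)])[0],.151); print('pegtip',tip,col, np.arctan2(*(col-tip)[[1,0]]))
print('foot ctr',gf.mean(0))
E
python3 m.py
```

```text
rim [[0.5413 0.2455 0.04  ]
 [0.5663 0.1573 0.04  ]
 [0.522  0.1449 0.04  ]
 [0.4992 0.2291 0.04  ]]
[np.float64(0.5322100522630354), np.float64(0.1942077564836689), np.float64(-2.8646630204342154)]
tote top [ 0.53225643  0.19425453 -2.86190988] [[0.0, 0.6], [0.9, 0.2], [0.7, 0.1], [0.1, 0.2]]
scene rim pred [[353.3, 200.4], [369.3, 180.0], [384.6, 185.7], [369.0, 206.6]] meas [[354.0, 201.6], [370.6, 207.0], [385.0, 185.6]]
up [[ 0.5876 -0.1541  0.174 ]
 [ 0.5819 -0.1937  0.174 ]
 [ 0.5493 -0.1869  0.174 ]
 [ 0.5563 -0.1481  0.174 ]]
ft [[ 0.6301 -0.1187  0.01  ]
 [ 0.6001 -0.2438  0.01  ]
 [ 0.4546 -0.2095  0.01  ]
 [ 0.4855 -0.0841  0.01  ]]
foot yaw 2.906079873198345 0.14865385201318973 0.12860542714046702
stand [ 0.57135581 -0.17103414  2.93895909] [[0.3, 1.4], [0.1, 1.8], [0.1, 1.0], [0.0, 0.1], [0.6, 1.3], [0.6, 1.4], [0.3, 0.9], [0.3, 0.2]]
pegtip [ 0.6589407  -0.19347738  0.151     ] [ 0.59539509 -0.17708869  0.151     ] 2.8891884534322663
foot ctr [ 0.54257452 -0.16402472  0.01      ]
```

```bash
cat > g.py <<'E'
from h import *
def goal(pos,jawyaw,s=None):
    """tool shift/twist to put TCP at pos with jaw axis (tool z) along world heading jawyaw (mod pi)"""
    s=s or arm.get_state(); M=rot(s['ee_rot']); z=M[:,2]
    d=M.T@(np.array(pos)-s['eef_pos']); cur=np.arctan2(z[1],z[0])
    dy=(jawyaw-cur+np.pi/2)%np.pi-np.pi/2
    # tool x down -> positive twist = negative world yaw
    print('t',round(s['t'],2),'pos',s['eef_pos'].round(4),'jawyaw',round(cur,4),'toolx',M[:,0].round(4),'tooly',M[:,1].round(3),'toolz',M[:,2].round(3),'F',s['force'].round(2),'M',s['moment'].round(3),'w',round(s['width'],4))
    print('dx dy dz [mm]',(d*1e3).round(1),'twist deg',round(np.degrees(dy*np.sign(M[2,0])),2))
E
python3 - <<'E'
from g import *
goal([.532,.194,.26],0.280+np.pi/2)
E
```

```text
t 0.1 pos [0.2976 0.6054 0.2367] jawyaw -2.0277 toolx [-5.0e-04 -1.4e-03 -1.0e+00] tooly [ 0.897 -0.441  0.   ] toolz [-0.441 -0.897  0.001] F [ 1.08  0.53 -0.53] M [-0.016 -0.024 -0.029] w 0.0878
dx dy dz [mm] [-22.8 391.9 265.8] twist deg -42.22
```

Emit:
jog_arm --motion '[{"dx": -0.023, "dy": 0.035, "dz": 0.024, "twist": -4}, {"dx": -0.023, "dy": 0.07, "dz": 0.048, "twist": -8}, {"dx": -0.023, "dy": 0.105, "dz": 0.071, "twist": -12}, {"dx": -0.023, "dy": 0.14, "dz": 0.095, "twist": -16}, {"dx": -0.023, "dy": 0.175, "dz": 0.119, "twist": -20}, {"dx": -0.023, "dy": 0.21, "dz": 0.142, "twist": -24}, {"dx": -0.023, "dy": 0.245, "dz": 0.166, "twist": -28}, {"dx": -0.023, "dy": 0.28, "dz": 0.19, "twist": -32}, {"dx": -0.023, "dy": 0.315, "dz": 0.214, "twist": -36}, {"dx": -0.023, "dy": 0.35, "dz": 0.237, "twist": -40}, {"dx": -0.023, "dy": 0.375, "dz": 0.254, "twist": -42.2}, {"dx": -0.023, "dy": 0.392, "dz": 0.266, "twist": -42.2}, {"dx": -0.023, "dy": 0.392, "dz": 0.266, "twist": -42.2}, {"dx": -0.023, "dy": 0.392, "dz": 0.266, "twist": -42.2}]' --gripper 0.0876

```text
t: 1.27
eef_pos: [0.5325, 0.1927, 0.2601]
ee_rot: [-1.421, 1.57, -2.715]
force: [0.8, 0.1, -0.1]
width: 0.0877
```

```bash
python3 - <<'E'
from g import *
goal([.532,.194,.26],0.280+np.pi/2)
m=arm.camera_model('wrist'); im=arm.grab_frame('wrist'); save(im,'w1.png'); print(m)
P=lambda z,a,b:proj(m,R.from_euler('z',.28).apply([[a,b,z]])+[.5322,.1942,0]).round(0)[0]
for z,a,b in ((.154,.007,.013),(.154,-.007,.013),(.154,-.007,-.013),(.154,.007,-.013),(.04,.022,.045),(.04,-.022,.045),(.04,-.022,-.045),(.04,.022,-.045)): print(z,a,b,P(z,a,b))
E
```

```text
t 1.27 pos [0.5325 0.1927 0.2601] jawyaw -1.294 toolx [-8.e-04 -3.e-04 -1.e+00] tooly [ 0.962  0.273 -0.001] toolz [ 0.273 -0.962  0.   ] F [ 0.8   0.09 -0.15] M [-0.077 -0.024  0.048] w 0.0877
dx dy dz [mm] [ 0.1 -0.1 -1.3] twist deg -0.18
{'camera_matrix': array([[276.29334158,   0.        , 322.55900295],
       [  0.        , 276.29334158, 198.63450547],
       [  0.        ,   0.        ,   1.        ]]), 'eye': array([0.60925083, 0.21607617, 0.40778247]), 'attitude': array([ 2.84127510e+00,  1.42757373e-04, -1.29369582e+00])}
0.154 0.007 0.013 [309. 193.]
0.154 -0.007 0.013 [309. 207.]
0.154 -0.007 -0.013 [336. 207.]
0.154 0.007 -0.013 [336. 193.]
0.04 0.022 0.045 [289. 159.]
0.04 -0.022 0.045 [290. 191.]
0.04 -0.022 -0.045 [355. 190.]
0.04 0.022 -0.045 [356. 159.]
```

View pics/w1.png

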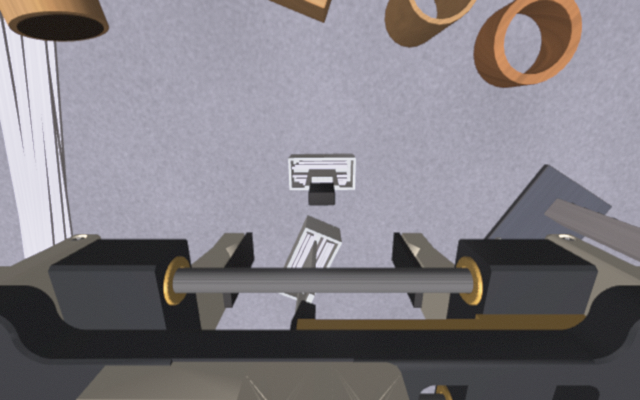

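```bash
python3 - <<'E'
import cv2
a=cv2.imread('pics/w1.png');cv2.imwrite('pics/w1c.png',cv2.resize(a[145:215,275:370],None,fx=8,fy=8,interpolation=2))
E
```

```text
(no output)
```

View pics/w1c.png

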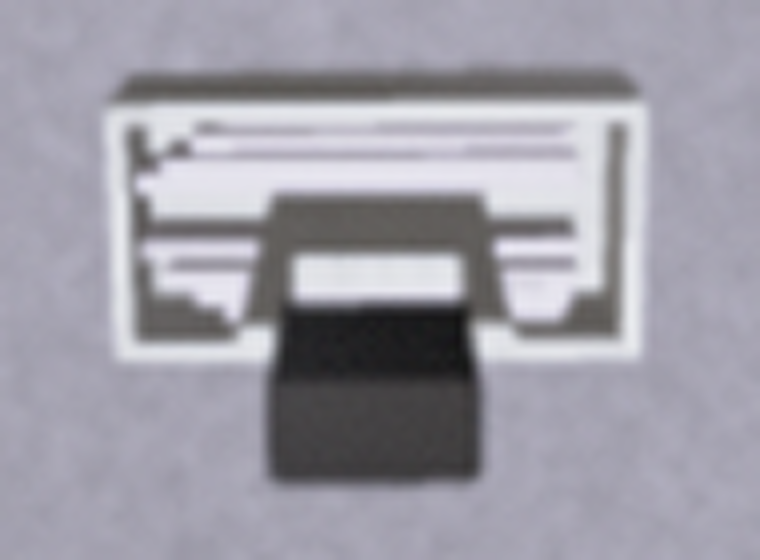

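```bash
cat > m2.py <<'E'
from h import *
from scipy.optimize import least_squares
K=np.array([[276.29334158,0,322.55900295],[0,276.29334158,198.63450547],[0,0,1]])
m=dict(camera_matrix=K,eye=np.array([0.60925083,0.21607617,0.40778247]),attitude=np.array([2.8412751,1.42757e-4,-1.29369582]))
uv=np.array([(267,380),(267,482),(482,482),(482,380),(105,100),(113,360),(640,360),(648,100)])/8+[275,145]-.44
X=np.array([(.007,.013,.154),(-.007,.013,.154),(-.007,-.013,.154),(.007,-.013,.154),(.022,.045,.04),(-.022,.045,.04),(-.022,-.045,.04),(.022,-.045,.04)])
f=lambda p:(proj(m,R.from_euler('z',p[2]).apply(X)+[p[0],p[1],0])-uv).ravel()
r=least_squares(f,[.532,.194,.28]);print(r.x,r.fun.round(1))
E
python3 m2.py
```

```text
[0.53349437 0.19580363 0.27688397] [-0.2 -0.6 -0.   0.5 -0.1  0.6  0.1 -0.6  0.2  0.3  0.4 -0.3 -0.2 -0.3
 -0.1  0.4]
```

Emit:
jog_arm --motion '[{"dx": 0.02, "dy": 0.001, "dz": -0.002}, {"dx": 0.05, "dy": 0.001, "dz": -0.002}, {"dx": 0.08, "dy": 0.001, "dz": -0.002}, {"dx": 0.105, "dy": 0.001, "dz": -0.002}, {"dx": 0.12, "dy": 0.001, "dz": -0.002}, {"dx": 0.127, "dy": 0.001, "dz": -0.002}, {"dx": 0.13, "dy": 0.001, "dz": -0.002}, {"dx": 0.13, "dy": 0.001, "dz": -0.002}, {"dx": 0.13, "dy": 0.001, "dz": -0.002}]'

```text
invalid input
```

Emit:
jog_arm --motion '[{"dx": 0}, {"dx": 0}, {"dx": 0}, {"dx": 0}, {"dx": 0}, {"dx": 0}, {"dx": 0}, {"dx": 0}, {"dx": 0}, {"dx": 0}, {"dx": 0}, {"dx": 0}]' --gripper 0.02 --newtons 25

```text
invalid input
```

```bash
python3 - <<'E'
from g import *
goal([.533,.195,.13],0.278+np.pi/2)
F=[]
for i in range(3):
    im=arm.grab_frame('wrist'); s=arm.get_state(); F.append(np.r_[s['t'],s['force'],s['moment']])
print(np.array(F).round(3)); save(im,'w2.png')
E
```

```text
t 1.32 pos [0.5322 0.1937 0.2602] jawyaw -1.2926 toolx [-6.e-04 -2.e-04 -1.e+00] tooly [ 0.962  0.275 -0.001] toolz [ 0.275 -0.962 -0.   ] F [-0.82  0.19 -0.21] M [-0.047  0.027  0.001] w 0.0876
dx dy dz [mm] [130.2   1.2  -1. ] twist deg 0.01
[[ 1.367  0.751  0.262 -0.052 -0.008 -0.078 -0.028]
 [ 1.417  0.075  0.37   0.042 -0.043 -0.014  0.034]
 [ 1.467 -0.017 -0.668  0.199 -0.066  0.012 -0.013]]
```

View pics/w2.png

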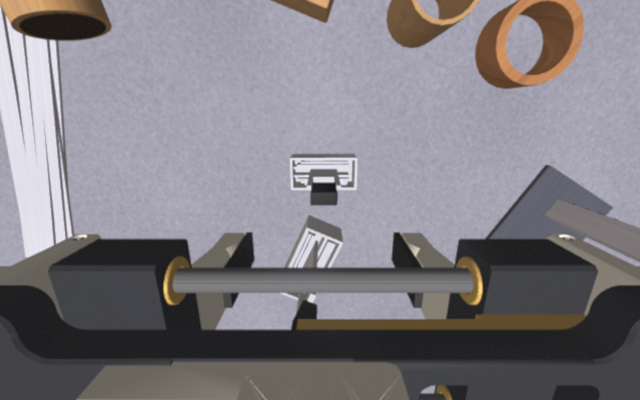

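The rows need all four numbers, so both moves were refused and the arm has not moved. I'll resend them.

Emit:
jog_arm --motion '[{"dx": 0.02, "dy": 0.001, "dz": -0.0015, "twist": 0}, {"dx": 0.05, "dy": 0.001, "dz": -0.0015, "twist": 0}, {"dx": 0.08, "dy": 0.001, "dz": -0.0015, "twist": 0}, {"dx": 0.105, "dy": 0.001, "dz": -0.0015, "twist": 0}, {"dx": 0.12, "dy": 0.001, "dz": -0.0015, "twist": 0}, {"dx": 0.127, "dy": 0.001, "dz": -0.0015, "twist": 0}, {"dx": 0.13, "dy": 0.001, "dz": -0.0015, "twist": 0}, {"dx": 0.13, "dy": 0.001, "dz": -0.0015, "twist": 0}, {"dx": 0.13, "dy": 0.001, "dz": -0.0015, "twist": 0}]'

```text
t: 2.22
eef_pos: [0.5333, 0.1966, 0.1316]
ee_rot: [1.79, 1.569, 0.5]
force: [1.2, -1.0, -0.4]
width: 0.0875
```

```bash
python3 - <<'E'
from g import *
goal([.5333,.1955,.13],0.278+np.pi/2)
im=arm.grab_frame('wrist'); save(im,'w3.png')
E
```

```text
t 2.22 pos [0.5333 0.1966 0.1316] jawyaw -1.2902 toolx [ 1.4e-03  8.0e-04 -1.0e+00] tooly [0.961 0.277 0.002] toolz [ 0.277 -0.961 -0.   ] F [ 1.23 -1.02 -0.43] M [-0.052 -0.009 -0.053] w 0.0875
dx dy dz [mm] [ 1.6 -0.3  1.1] twist deg 0.15
```

View pics/w3.png

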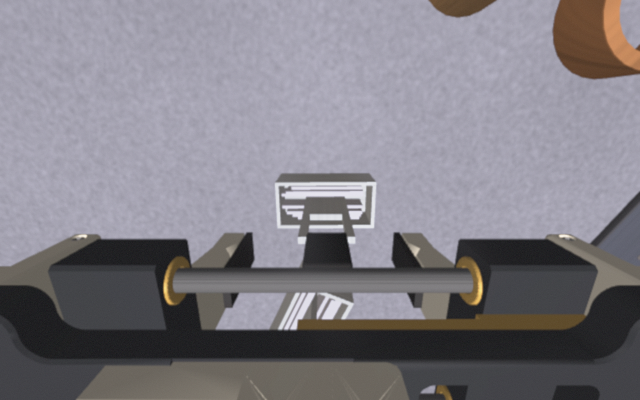

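```bash
python3 - <<'E'
from g import *
goal([.5333,.1955,.13],0.278+np.pi/2)
im=arm.grab_frame('wrist'); save(im,'w4.png',(225,165,425,310),4)
E
```

```text
t 2.27 pos [0.5334 0.1966 0.1318] jawyaw -1.2905 toolx [ 0.0017  0.0011 -1.    ] tooly [0.961 0.277 0.002] toolz [ 0.277 -0.961 -0.001] F [-0.15 -0.13 -0.38] M [-0.045 -0.072 -0.031] w 0.0876
dx dy dz [mm] [ 1.8 -0.4  1. ] twist deg 0.13
```

View pics/w4.png

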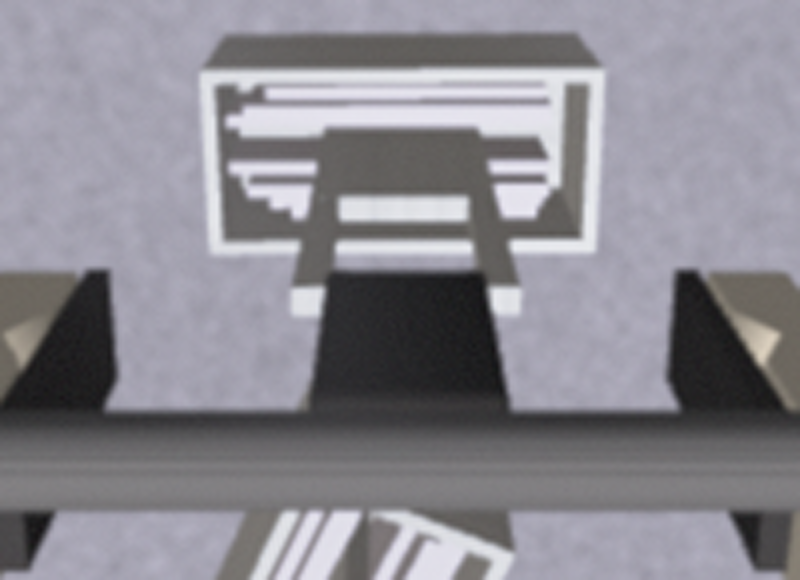

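Emit:
jog_arm --motion '[{"dx": 0.001, "dy": 0, "dz": 0.001, "twist": 0}, {"dx": 0.002, "dy": 0, "dz": 0.002, "twist": 0}, {"dx": 0.002, "dy": 0, "dz": 0.002, "twist": 0}, {"dx": 0.002, "dy": 0, "dz": 0.002, "twist": 0}, {"dx": 0.002, "dy": 0, "dz": 0.002, "twist": 0}]'

```text
t: 2.73
eef_pos: [0.5334, 0.1939, 0.1287]
ee_rot: [1.801, 1.571, 0.51]
force: [0.3, 0.1, 0.2]
width: 0.0878
```

Emit:
jog_arm --motion '[{"dx": 0, "dy": 0, "dz": 0, "twist": 0}, {"dx": 0, "dy": 0, "dz": 0, "twist": 0}, {"dx": 0, "dy": 0, "dz": 0, "twist": 0}, {"dx": 0, "dy": 0, "dz": 0, "twist": 0}, {"dx": 0, "dy": 0, "dz": 0, "twist": 0}, {"dx": 0, "dy": 0, "dz": 0, "twist": 0}, {"dx": 0, "dy": 0, "dz": 0, "twist": 0}, {"dx": 0, "dy": 0, "dz": 0, "twist": 0}, {"dx": 0, "dy": 0, "dz": 0, "twist": 0}, {"dx": 0, "dy": 0, "dz": 0, "twist": 0}]' --gripper 0.02 --newtons 25

```text
t: 3.57
eef_pos: [0.5333, 0.1939, 0.1285]
ee_rot: [-1.204, 1.571, -2.495]
force: [0.8, 0.4, -0.1]
width: 0.0265
```

```bash
python3 - <<'E'
from g import *
goal([.5333,.1955,.13],0.278+np.pi/2)
im=arm.grab_frame('wrist'); save(im,'w5.png',(225,165,425,310),4)
goal([.5333,.1955,.13],0.278+np.pi/2)
E
```

```text
t 3.57 pos [0.5333 0.1939 0.1285] jawyaw -1.2911 toolx [-0. -0. -1.] tooly [ 0.961  0.276 -0.   ] toolz [ 0.276 -0.961  0.   ] F [ 0.81  0.39 -0.06] M [-0.041 -0.014  0.004] w 0.0265
dx dy dz [mm] [-1.5  0.4 -1.5] twist deg 0.1
t 3.62 pos [0.5333 0.194  0.1285] jawyaw -1.2911 toolx [ 0.e+00  1.e-04 -1.e+00] tooly [0.961 0.276 0.   ] toolz [ 0.276 -0.961 -0.   ] F [-0.77  0.88  0.26] M [ 0.028 -0.068  0.027] w 0.0258
dx dy dz [mm] [-1.5  0.4 -1.5] twist deg 0.1
```

View pics/w5.png

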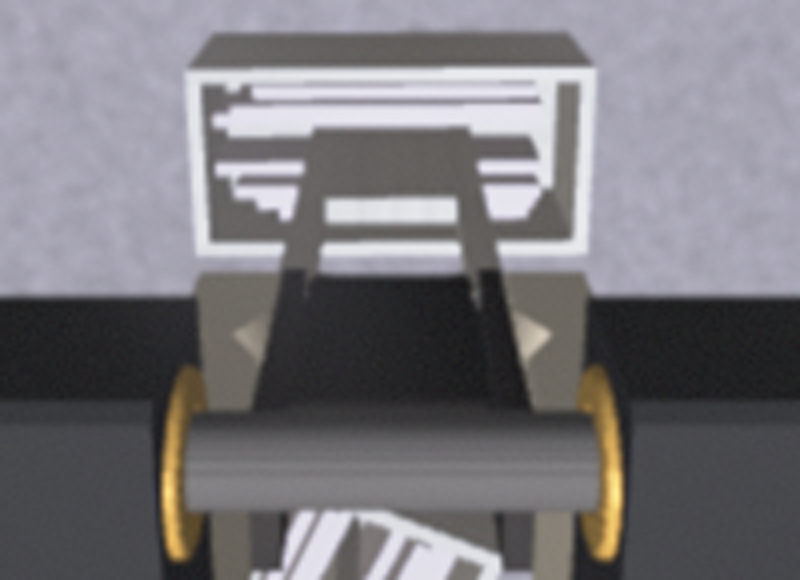

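Emit:
jog_arm --motion '[{"dx": -0.001, "dy": 0, "dz": 0, "twist": 0}, {"dx": -0.003, "dy": 0, "dz": 0, "twist": 0}, {"dx": -0.007, "dy": 0, "dz": 0, "twist": 0}, {"dx": -0.014, "dy": 0, "dz": 0, "twist": 0}, {"dx": -0.022, "dy": 0, "dz": 0, "twist": 0}, {"dx": -0.028, "dy": 0, "dz": 0, "twist": 0}, {"dx": -0.03, "dy": 0, "dz": 0, "twist": 0}, {"dx": -0.03, "dy": 0, "dz": 0, "twist": 0}, {"dx": -0.03, "dy": 0, "dz": 0, "twist": 0}, {"dx": -0.03, "dy": 0, "dz": 0, "twist": 0}]'

```text
t: 4.45
eef_pos: [0.5331, 0.1938, 0.1583]
ee_rot: [-1.547, 1.57, -2.839]
force: [-0.5, -0.6, -4.4]
width: 0.026
```

```bash
cat >> g.py <<'E'
ST=np.array([.5714,-.1710]); SY=2.907
def stand(x,y,z): # stand frame (nominal) -> world
    return np.array([*(ST+rot([0,0,SY])[:2,:2]@[x,y]),z])
def readF(n=4,save_=None):
    F=[]
    for i in range(n):
        im=arm.grab_frame('wrist'); s=arm.get_state(); F.append(np.r_[s['force'],s['moment']])
    F=np.array(F);a=rot([0,0,SY]).T
    print('F mean world',F.mean(0).round(3),'sd',F.std(0).round(2),'stand Fx',(a@F.mean(0)[:3]).round(2))
    return im
E
python3 - <<'E'
from g import *
im=readF(6); save(im,'w6.png')
goal(stand(-.079-.045,0,.2145),SY-np.pi/2)
E
```

```text
F mean world [-0.521  0.219 -4.127 -0.049  0.005  0.006] sd [0.64 0.59 0.44 0.01 0.03 0.02] stand Fx [ 0.56 -0.09 -4.13]
t 4.75 pos [0.5332 0.1939 0.1583] jawyaw -1.2911 toolx [-4.e-04 -3.e-04 -1.e+00] tooly [ 0.961  0.276 -0.   ] toolz [ 0.276 -0.961  0.   ] F [-0.98 -0.45 -4.12] M [-0.053 -0.034 -0.007] w 0.026
dx dy dz [mm] [-56.1  43.9 422.2] twist deg 29.47
```

View pics/w6.png

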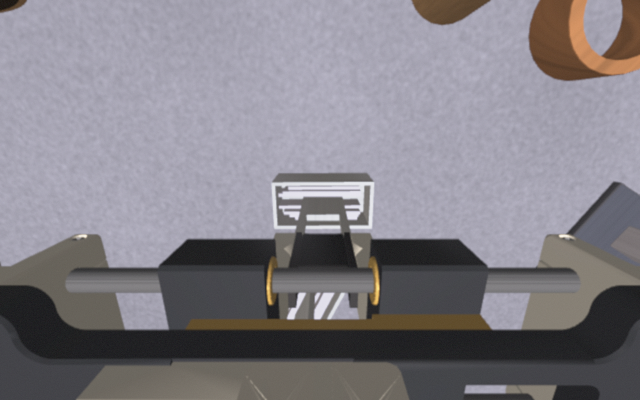

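Emit:
jog_arm --motion '[{"dx": -0.006, "dy": 0, "dz": 0, "twist": 0}, {"dx": -0.018, "dy": 0.001, "dz": 0.003, "twist": 0.5}, {"dx": -0.035, "dy": 0.003, "dz": 0.01, "twist": 1.5}, {"dx": -0.052, "dy": 0.007, "dz": 0.021, "twist": 3}, {"dx": -0.066, "dy": 0.012, "dz": 0.037, "twist": 5}, {"dx": -0.074, "dy": 0.019, "dz": 0.057, "twist": 7}, {"dx": -0.076, "dy": 0.026, "dz": 0.08, "twist": 9}, {"dx": -0.076, "dy": 0.034, "dz": 0.104, "twist": 11}, {"dx": -0.076, "dy": 0.042, "dz": 0.128, "twist": 13}, {"dx": -0.076, "dy": 0.05, "dz": 0.152, "twist": 15}, {"dx": -0.076, "dy": 0.058, "dz": 0.176, "twist": 17}, {"dx": -0.076, "dy": 0.066, "dz": 0.2, "twist": 19}, {"dx": -0.076, "dy": 0.073, "dz": 0.223, "twist": 21}, {"dx": -0.076, "dy": 0.08, "dz": 0.244, "twist": 23}, {"dx": -0.076, "dy": 0.086, "dz": 0.264, "twist": 25}, {"dx": -0.076, "dy": 0.092, "dz": 0.281, "twist": 26.5}, {"dx": -0.076, "dy": 0.097, "dz": 0.296, "twist": 28}, {"dx": -0.076, "dy": 0.101, "dz": 0.308, "twist": 29}, {"dx": -0.076, "dy": 0.103, "dz": 0.315, "twist": 29.5}, {"dx": -0.076, "dy": 0.104, "dz": 0.318, "twist": 29.5}]'

```text
t: 6.42
eef_pos: [0.7213, -0.0839, 0.2342]
ee_rot: [-1.138, 1.57, -2.945]
force: [-0.1, 0.6, -3.5]
width: 0.0258
```

```bash
python3 - <<'E'
from g import *
m=arm.camera_model('wrist'); im=arm.grab_frame('wrist'); save(im,'w7.png'); sc=arm.grab_frame('scene'); save(sc,'s7.png')
goal(stand(-.079-.045,0,.1845),SY-np.pi/2)
print(m)
E
```

```text
t 6.52 pos [ 0.721  -0.083   0.2344] jawyaw -1.8058 toolx [-4.e-04  1.e-04 -1.e+00] tooly [ 0.973 -0.233 -0.   ] toolz [-0.233 -0.973 -0.   ] F [ 0.08  0.28 -4.65] M [0.039 0.084 0.041] w 0.0262
dx dy dz [mm] [ 49.9  -1.  120.3] twist deg -0.02
{'camera_matrix': array([[276.29334158,   0.        , 322.55900295],
       [  0.        , 276.29334158, 198.63450547],
       [  0.        ,   0.        ,   1.        ]]), 'eye': array([ 0.798883  , -0.10108841,  0.38193808]), 'attitude': array([ 2.84153372e+00, -3.54936652e-04, -1.80666336e+00])}
```

View pics/w7.png

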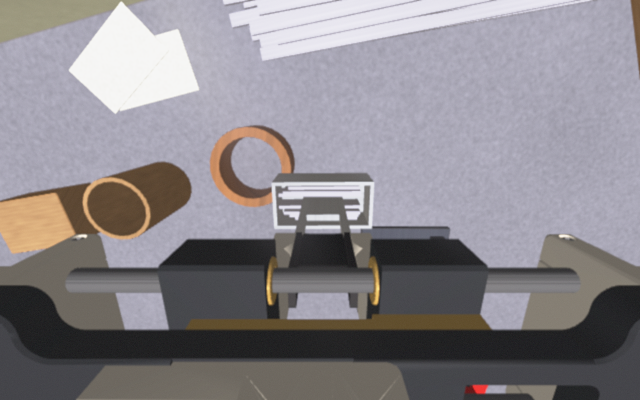

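View pics/s7.png

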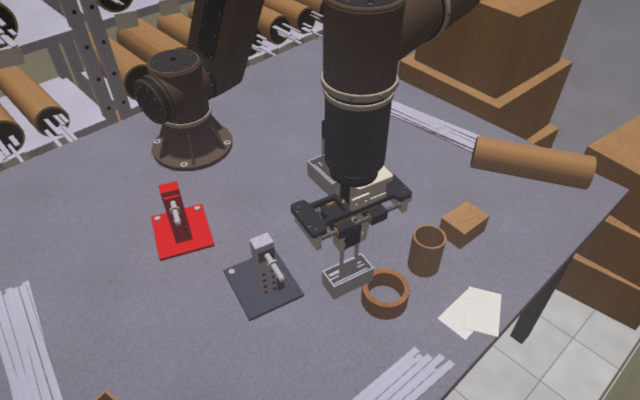

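```bash
python3 - <<'E'
from g import *
S=arm.camera_model('scene')
for h in (.135,.14,.145,.15,.155):
    P=proj(S,[stand(-.092,0,h),stand(-.092,0,h+.006),stand(-.05,0,h+.011)])
    print(h,((P-[215,225]+.4)*6).round(0).tolist())
print('uprighttop',((proj(S,[stand(a,b,.174) for a,b in((.015,.02),(.015,-.02),(-.015,-.02),(-.015,.02))])-[215,225]+.4)*6).round(0).tolist())
T=arm.camera_model('top')
print([( (proj(T,stand(-.092,0,h))-[220,140]+.36)*3.6).round(0).tolist() for h in (.135,.145,.155)])
E
```

```text
0.135 [[415.0, 362.0], [414.0, 350.0], [354.0, 249.0]]
0.14 [[414.0, 352.0], [413.0, 341.0], [353.0, 239.0]]
0.145 [[413.0, 343.0], [412.0, 331.0], [352.0, 229.0]]
0.15 [[412.0, 333.0], [411.0, 321.0], [351.0, 219.0]]
0.155 [[411.0, 323.0], [410.0, 311.0], [350.0, 209.0]]
uprighttop [[205.0, 82.0], [316.0, 37.0], [356.0, 96.0], [243.0, 143.0]]
[[[682.0, 22.0]], [[685.0, 19.0]], [[687.0, 16.0]]]
```

```bash
python3 - <<'E'
import cv2
s=cv2.imread('pics/s7.png')
C=cv2.resize(s[228:302,240:305],None,fx=8,fy=8,interpolation=2);cv2.imwrite('pics/c4.png',C)
a=cv2.imread('pics/top0.png');cv2.imwrite('pics/c5.png',cv2.resize(a[140:240,360:430],None,fx=6,fy=6,interpolation=2))
E
```

```text
(no output)
```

View pics/c4.png

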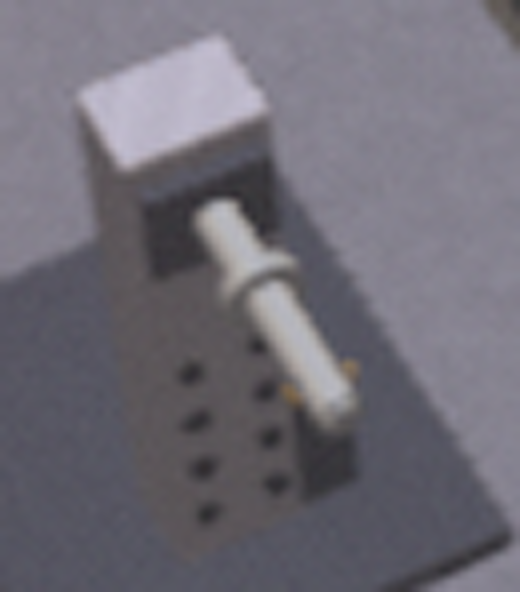

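View pics/c5.png

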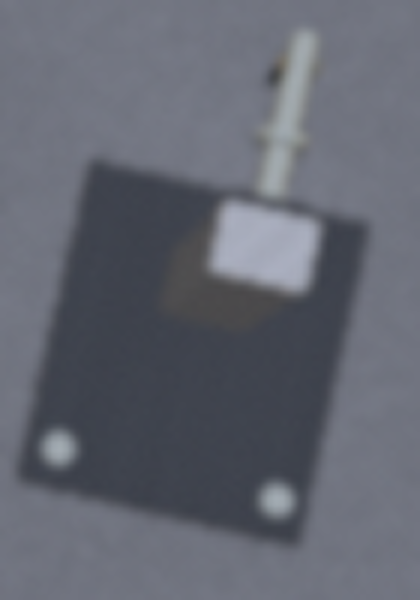

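```bash
cat > m3.py <<'E'
from h import *
from scipy.optimize import least_squares
T=arm.camera_model('top');S=arm.camera_model('scene')
s=lambda L:np.array(L)/8.+[240,228]-.44
t=lambda L:np.array(L)/6.+[360,140]-.42
u3=lambda L:np.array(L)/6.+[215,225]-.42
UP=[(.015,.02,.174),(.015,-.02,.174),(-.015,-.02,.174),(-.015,.02,.174)]
def W(p,P): return R.from_euler('z',p[2]).apply(P)+[p[0],p[1],0]
def f(p):
    x,y,yaw,h,ox,du,dv,eu,ev=p
    foot=[(ox+a,b,.01) for a,b in((-.075,-.065),(-.075,.065),(.075,.065),(.075,-.065))]
    r=[]
    r.append(proj(S,W(p,UP))-s([(78,100),(222,38),(270,108),(127,170)])-[du,dv])
    r.append(proj(S,W(p,[(-.079,0,h),(-.05,0,h),(-.092,0,h)]))-s([(320,380),(260,279),(340,412)])-[du,dv])
    r.append(proj(S,W(p,[foot[0],foot[1],foot[2]]))-u3([(535,420),(210,568),(52,275)])-[du,dv])
    r.append(proj(T,W(p,UP))-t([(208,272),(302,296),(320,220),(222,200)])[[1,0,3,2]][[1,0,3,2]][[0,1,2,3]]-[eu,ev])
    r.append(proj(T,W(p,foot))-t([(370,225),(95,160),(20,482),(298,546)])-[eu,ev])
    r.append(proj(T,W(p,[(-.0915,0,h),(-.05,0,h)]))-t([(306,31),(283,137)])-[eu,ev])
    return np.concatenate([np.concatenate([a.ravel() for a in r]),np.array([du,dv,eu,ev])/1.5])
p0=[.5714,-.171,2.907,.145,-.03,0,0,0,0]
r=least_squares(f,p0,loss='soft_l1',x_scale=[.01,.01,.1,.01,.01,1,1,1,1]);print(r.x.round(4));print(f(r.x)[:-4].reshape(-1,2).round(1).tolist())
E
python3 m3.py
```

```text
[ 0.5699 -0.1715  2.9111  0.1557  0.0267 -0.3357 -1.093   0.1924 -0.4206]
[[-0.9, -0.9], [-0.3, -0.7], [0.3, 0.4], [-0.6, 0.5], [0.2, -1.0], [0.9, 1.2], [0.9, -0.2], [0.6, -0.6], [-0.3, 0.7], [-1.0, 0.1], [16.6, 3.7], [-15.6, -4.0], [-15.9, -3.5], [16.8, 3.5], [-46.6, -11.3], [46.2, 10.0], [47.3, 10.4], [-46.4, -10.9], [-0.1, 0.5], [0.2, -0.7]]
```

```bash
sed -i 's/t(\[(208,272),(302,296),(320,220),(222,200)\])\[\[1,0,3,2\]\]\[\[1,0,3,2\]\]\[\[0,1,2,3\]\]/t([(302,296),(208,272),(222,200),(320,220)])/; s/t(\[(370,225),(95,160),(20,482),(298,546)\])/t([(95,160),(370,225),(298,546),(20,482)])/' m3.py; python3 m3.py; python3 - <<'E'
E
```

```text
[ 0.57   -0.1707  2.8986  0.1565  0.0272 -0.1737 -1.4032  0.125  -0.5825]
[[-0.6, -0.9], [-0.0, -0.5], [0.5, 0.6], [-0.5, 0.5], [-0.1, -1.0], [0.8, 1.1], [0.5, -0.1], [0.5, -0.3], [-0.6, 0.4], [-0.6, -0.4], [0.5, -0.1], [-0.2, 0.1], [0.2, -0.1], [0.2, 0.4], [-0.8, -0.4], [0.2, -0.2], [0.1, 0.3], [-0.7, -0.3], [0.1, 0.7], [0.2, -0.6]]
```

```bash
sed -i 's/^ST=.*/ST=np.array([.5703,-.1708]); SY=2.901/' g.py; python3 - <<'E'
from g import *
goal(stand(-.079-.045,0,.1865),SY-np.pi/2)
E
```

```text
t 6.52 pos [ 0.721  -0.083   0.2344] jawyaw -1.8058 toolx [-4.e-04  1.e-04 -1.e+00] tooly [ 0.973 -0.233 -0.   ] toolz [-0.233 -0.973 -0.   ] F [ 0.08  0.28 -4.65] M [0.039 0.084 0.041] w 0.0262
dx dy dz [mm] [ 47.9  -2.1 121.1] twist deg 0.32
```

Emit:
jog_arm --motion '[{"dx": 0, "dy": 0, "dz": 0.003, "twist": 0.3}, {"dx": 0, "dy": 0, "dz": 0.01, "twist": 0.3}, {"dx": 0, "dy": -0.001, "dz": 0.02, "twist": 0.3}, {"dx": 0.002, "dy": -0.001, "dz": 0.033, "twist": 0.3}, {"dx": 0.006, "dy": -0.001, "dz": 0.048, "twist": 0.3}, {"dx": 0.012, "dy": -0.001, "dz": 0.064, "twist": 0.3}, {"dx": 0.019, "dy": -0.002, "dz": 0.08, "twist": 0.3}, {"dx": 0.027, "dy": -0.002, "dz": 0.094, "twist": 0.3}, {"dx": 0.035, "dy": -0.002, "dz": 0.105, "twist": 0.3}, {"dx": 0.041, "dy": -0.002, "dz": 0.113, "twist": 0.3}, {"dx": 0.045, "dy": -0.002, "dz": 0.118, "twist": 0.3}, {"dx": 0.0475, "dy": -0.002, "dz": 0.121, "twist": 0.3}, {"dx": 0.048, "dy": -0.002, "dz": 0.121, "twist": 0.3}, {"dx": 0.048, "dy": -0.002, "dz": 0.121, "twist": 0.3}, {"dx": 0.048, "dy": -0.002, "dz": 0.121, "twist": 0.3}]'

```text
t: 7.77
eef_pos: [0.6914, -0.1996, 0.187]
ee_rot: [1.74, 1.57, -0.07]
force: [-0.3, -0.2, -3.2]
width: 0.026
```

```bash
python3 - <<'E'
from g import *
m=arm.camera_model('wrist');s=arm.get_state(); im=arm.grab_frame('wrist'); save(im,'w8.png',(190,150,450,400),3); sc=arm.grab_frame('scene'); save(sc,'s8.png',(220,180,380,300),5)
goal(stand(-.079-.0075,0,.1865),SY-np.pi/2)
print('tip w',((proj(m,[stand(-.092,0,h) for h in(.145,.155)])-[190,150])*3).round(0).tolist())
E
```

```text
t 7.87 pos [ 0.6914 -0.1996  0.1871] jawyaw -1.8103 toolx [ 9.e-04 -0.e+00 -1.e+00] tooly [ 0.971 -0.237  0.001] toolz [-0.237 -0.971 -0.   ] F [-0.25  0.28 -4.14] M [-0.007 -0.007  0.034] w 0.0255
dx dy dz [mm] [  0.6 -38.    0.9] twist deg 0.06
tip w [[406.0, 343.0], [406.0, 364.0]]
```

View pics/w8.png

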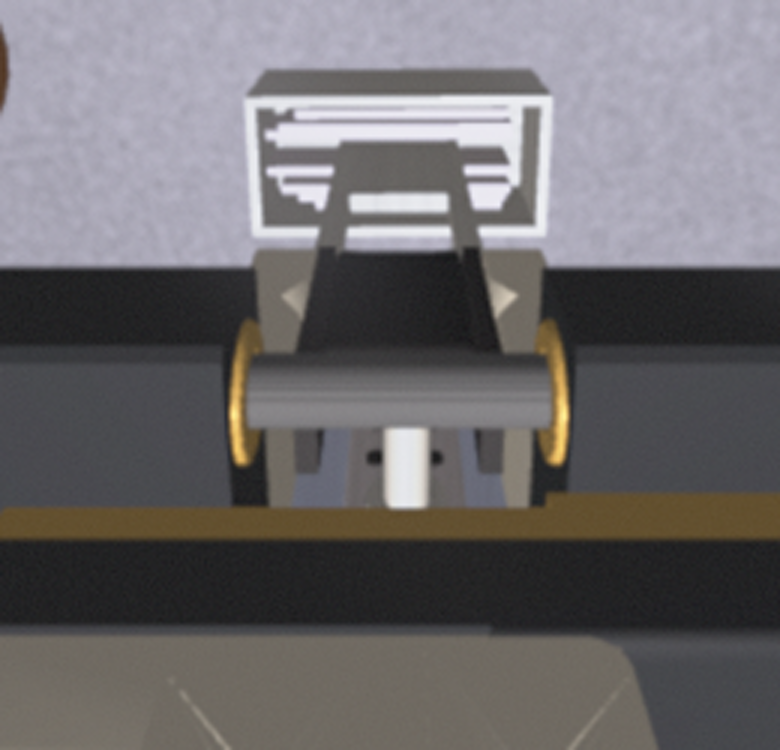

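View pics/s8.png

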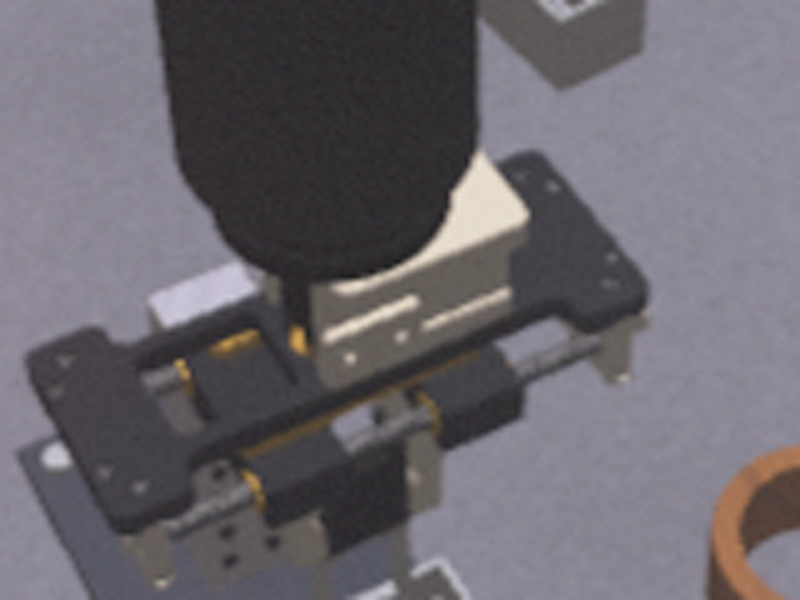

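Emit:
jog_arm --motion '[{"dx": 0, "dy": -0.001, "dz": 0.001, "twist": 0}, {"dx": 0, "dy": -0.003, "dz": 0.001, "twist": 0}, {"dx": 0, "dy": -0.006, "dz": 0.001, "twist": 0}, {"dx": 0, "dy": -0.009, "dz": 0.001, "twist": 0}, {"dx": 0, "dy": -0.012, "dz": 0.001, "twist": 0}, {"dx": 0, "dy": -0.015, "dz": 0.001, "twist": 0}, {"dx": 0, "dy": -0.018, "dz": 0.001, "twist": 0}, {"dx": 0, "dy": -0.021, "dz": 0.001, "twist": 0}, {"dx": 0, "dy": -0.024, "dz": 0.001, "twist": 0}, {"dx": 0, "dy": -0.027, "dz": 0.001, "twist": 0}, {"dx": 0, "dy": -0.03, "dz": 0.001, "twist": 0}, {"dx": 0, "dy": -0.033, "dz": 0.001, "twist": 0}, {"dx": 0, "dy": -0.0355, "dz": 0.001, "twist": 0}, {"dx": 0, "dy": -0.037, "dz": 0.001, "twist": 0}, {"dx": 0, "dy": -0.038, "dz": 0.001, "twist": 0}, {"dx": 0, "dy": -0.038, "dz": 0.001, "twist": 0}, {"dx": 0, "dy": -0.038, "dz": 0.001, "twist": 0}]'

```text
t: 9.28
eef_pos: [0.6538, -0.1921, 0.1866]
ee_rot: [1.534, 1.571, -0.277]
force: [-1.7, -0.2, -4.3]
width: 0.0261
```

```bash
python3 - <<'E'
from g import *
im=readF(4); save(im,'w9.png',(190,150,450,400),3); sc=arm.grab_frame('scene'); save(sc,'s9.png',(200,180,360,300),5)
goal(stand(-.079-.0075,0,.1865),SY-np.pi/2)
E
```

```text
F mean world [ 0.26   0.113 -3.704 -0.022 -0.02   0.004] sd [0.35 0.48 0.66 0.03 0.03 0.03] stand Fx [-0.23 -0.17 -3.7 ]
t 9.53 pos [ 0.6539 -0.1921  0.1865] jawyaw -1.8112 toolx [-1.e-04 -0.e+00 -1.e+00] tooly [ 0.971 -0.238 -0.   ] toolz [-0.238 -0.971  0.   ] F [ 0.44 -0.25 -4.07] M [-0.023  0.008  0.063] w 0.0256
dx dy dz [mm] [-0.   0.3 -0.8] twist deg 0.01
```

View pics/w9.png

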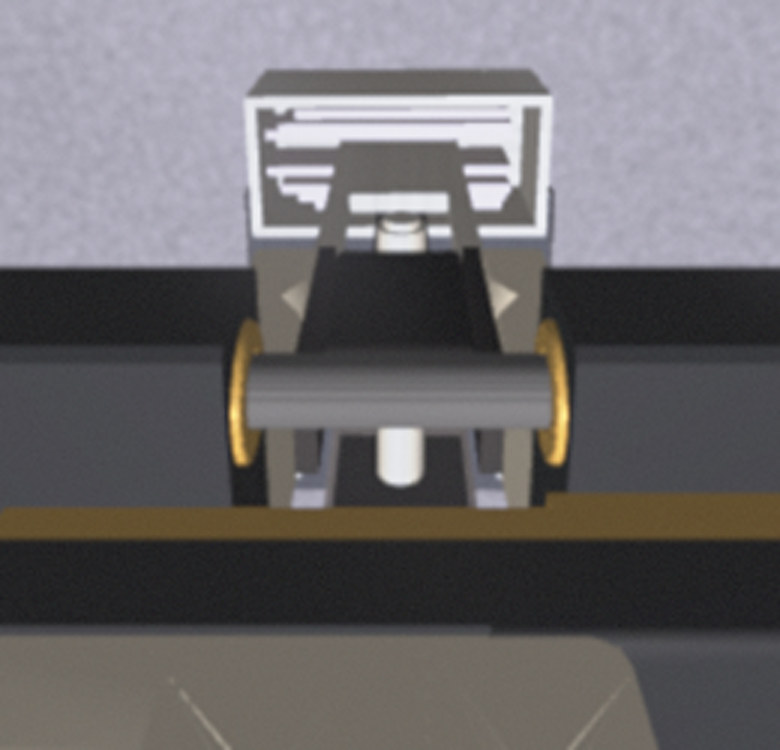

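View pics/s9.png

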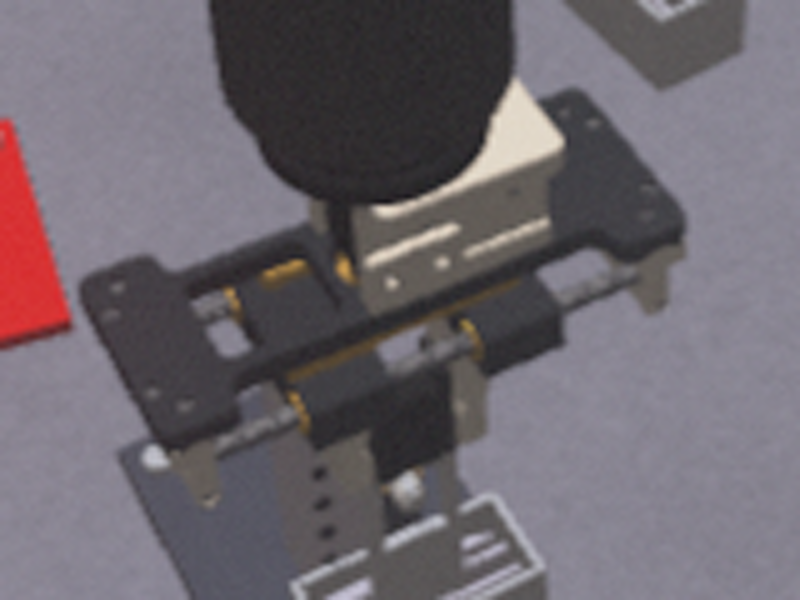

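```bash
python3 - <<'E'
from g import *
m=arm.camera_model('wrist')
for h in (.135,.14,.145,.15,.155): print(h,((proj(m,[stand(-.092,0,h-.006),stand(-.092,0,h),stand(-.092,0,h+.006)])-[190,150])*3).round(0).tolist())
E
```

```text
0.135 [[400.0, 183.0], [400.0, 191.0], [400.0, 199.0]]
0.14 [[400.0, 190.0], [400.0, 198.0], [400.0, 207.0]]
0.145 [[400.0, 196.0], [400.0, 205.0], [400.0, 214.0]]
0.15 [[400.0, 204.0], [400.0, 213.0], [400.0, 222.0]]
0.155 [[400.0, 211.0], [400.0, 221.0], [400.0, 231.0]]
```

Emit:
jog_arm --motion '[{"dx": 0.001, "dy": 0, "dz": 0, "twist": 0}, {"dx": 0.002, "dy": 0, "dz": 0, "twist": 0}, {"dx": 0.003, "dy": 0, "dz": 0, "twist": 0}, {"dx": 0.003, "dy": 0, "dz": 0, "twist": 0}, {"dx": 0.003, "dy": 0, "dz": 0, "twist": 0}]'

```text
t: 9.95
eef_pos: [0.6537, -0.1921, 0.1834]
ee_rot: [-1.325, 1.57, -3.136]
force: [0.2, 0.1, -4.1]
width: 0.0258
```

```bash
python3 - <<'E'
from g import *
im=readF(6)
goal(stand(-.079-.0075,0,.1865),SY-np.pi/2)
E
```

```text
F mean world [-2.700e-02  1.160e-01 -4.063e+00 -2.700e-02  4.000e-03 -2.000e-03] sd [0.5  0.31 0.45 0.03 0.05 0.02] stand Fx [ 0.05 -0.11 -4.06]
t 10.25 pos [ 0.6538 -0.1921  0.1836] jawyaw -1.8112 toolx [ 1.e-04 -0.e+00 -1.e+00] tooly [ 0.971 -0.238  0.   ] toolz [-0.238 -0.971 -0.   ] F [ 0.08  0.31 -4.73] M [-0.011  0.04  -0.012] w 0.0258
dx dy dz [mm] [-2.9  0.3 -0.8] twist deg 0.01
```

Emit:
jog_arm --motion '[{"dx": 0.0005, "dy": 0, "dz": 0, "twist": 0}, {"dx": 0.001, "dy": 0, "dz": 0, "twist": 0}, {"dx": 0.0015, "dy": 0, "dz": 0, "twist": 0}, {"dx": 0.0015, "dy": 0, "dz": 0, "twist": 0}, {"dx": 0.0015, "dy": 0, "dz": 0, "twist": 0}]'

```text
t: 10.67
eef_pos: [0.6537, -0.1921, 0.182]
ee_rot: [-1.175, 1.571, -2.986]
force: [0.1, 0.5, -4.2]
width: 0.0259
```

```bash
python3 - <<'E'
from g import *
im=readF(6)
goal(stand(-.079-.0075,0,.1865),SY-np.pi/2)
E
```

```text
F mean world [-1.640e-01 -1.750e-01 -4.188e+00 -2.800e-02 -2.000e-03  4.000e-03] sd [0.39 0.27 0.25 0.03 0.03 0.03] stand Fx [ 0.12  0.21 -4.19]
t 10.97 pos [ 0.6538 -0.1921  0.1821] jawyaw -1.8112 toolx [ 0. -0. -1.] tooly [ 0.971 -0.238  0.   ] toolz [-0.238 -0.971  0.   ] F [-0.08 -0.67 -4.28] M [-0.009  0.03  -0.003] w 0.0259
dx dy dz [mm] [-4.4  0.3 -0.8] twist deg 0.01
```

Emit:
jog_arm --motion '[{"dx": 0.0005, "dy": 0, "dz": 0, "twist": 0}, {"dx": 0.001, "dy": 0, "dz": 0, "twist": 0}, {"dx": 0.001, "dy": 0, "dz": 0, "twist": 0}, {"dx": 0.001, "dy": 0, "dz": 0, "twist": 0}]'

```text
t: 11.3
eef_pos: [0.6538, -0.1921, 0.181]
ee_rot: [-1.315, 1.571, -3.126]
force: [-0.2, 0.4, -4.5]
width: 0.026
```

```bash
python3 - <<'E'
from g import *
im=readF(6)
goal(stand(-.079-.0075,0,.1865),SY-np.pi/2)
E
```

```text
F mean world [ 0.094 -0.406 -4.282 -0.024  0.013 -0.011] sd [0.27 0.26 0.37 0.03 0.02 0.03] stand Fx [-0.19  0.37 -4.28]
t 11.6 pos [ 0.6538 -0.1921  0.1811] jawyaw -1.8111 toolx [ 0.  0. -1.] tooly [ 0.971 -0.238  0.   ] toolz [-0.238 -0.971 -0.   ] F [-0.15 -0.29 -4.72] M [ 0.023  0.03  -0.037] w 0.0259
dx dy dz [mm] [-5.4  0.3 -0.8] twist deg 0.01
```

Emit:
jog_arm --motion '[{"dx": 0.0005, "dy": 0, "dz": 0, "twist": 0}, {"dx": 0.0005, "dy": 0, "dz": 0, "twist": 0}, {"dx": 0.0005, "dy": 0, "dz": 0, "twist": 0}]'

```text
t: 11.85
eef_pos: [0.6538, -0.1921, 0.1805]
ee_rot: [-1.291, 1.571, -3.103]
force: [-0.2, -0.6, -5.4]
width: 0.0259
```

```bash
python3 - <<'E'
from g import *
im=readF(5)
goal(stand(-.079-.0075,0,.1865),SY-np.pi/2)
E
```

```text
F mean world [ 1.350e-01  1.970e-01 -4.111e+00 -9.000e-03  1.000e-03  1.000e-02] sd [0.36 0.49 0.31 0.02 0.03 0.02] stand Fx [-0.08 -0.22 -4.11]
t 12.1 pos [ 0.6538 -0.1921  0.1806] jawyaw -1.8112 toolx [-0.  0. -1.] tooly [ 0.971 -0.238 -0.   ] toolz [-0.238 -0.971 -0.   ] F [ 0.37  0.27 -4.64] M [-0.018  0.013 -0.013] w 0.0255
dx dy dz [mm] [-5.9  0.3 -0.8] twist deg 0.01
```

Emit:
jog_arm --motion '[{"dx": 0.0005, "dy": 0, "dz": 0, "twist": 0}, {"dx": 0.0005, "dy": 0, "dz": 0, "twist": 0}, {"dx": 0.0005, "dy": 0, "dz": 0, "twist": 0}]'

```text
t: 12.35
eef_pos: [0.6537, -0.1921, 0.18]
ee_rot: [-1.328, 1.571, -3.139]
force: [-0.8, 0.4, -4.2]
width: 0.026
```

```bash
python3 - <<'E'
from g import *
im=readF(5)
goal(stand(-.079-.0075,0,.1865),SY-np.pi/2)
E
```

```text
F mean world [ 0.175 -0.026 -4.095 -0.03   0.016  0.012] sd [0.45 0.74 0.34 0.02 0.01 0.01] stand Fx [-0.18 -0.02 -4.1 ]
t 12.6 pos [ 0.6538 -0.1921  0.1801] jawyaw -1.8111 toolx [ 0. -0. -1.] tooly [ 0.971 -0.238  0.   ] toolz [-0.238 -0.971 -0.   ] F [ 0.54  0.35 -4.04] M [-0.06   0.014  0.018] w 0.0259
dx dy dz [mm] [-6.4  0.3 -0.8] twist deg 0.01
```

Emit:
jog_arm --motion '[{"dx": 0.0005, "dy": 0, "dz": 0, "twist": 0}, {"dx": 0.0005, "dy": 0, "dz": 0, "twist": 0}, {"dx": 0.0005, "dy": 0, "dz": 0, "twist": 0}]'

```text
t: 12.85
eef_pos: [0.6537, -0.1921, 0.1795]
ee_rot: [-1.553, 1.571, 2.919]
force: [-0.2, 0.4, -4.3]
width: 0.0258
```

```bash
python3 - <<'E'
from g import *
im=readF(5)
goal(stand(-.079-.0075,0,.1865),SY-np.pi/2)
E
```

```text
F mean world [-4.300e-02  1.020e-01 -4.463e+00 -1.000e-03  6.000e-03 -1.900e-02] sd [0.61 0.72 0.51 0.01 0.04 0.04] stand Fx [ 0.07 -0.09 -4.46]
t 13.1 pos [ 0.6538 -0.1921  0.1796] jawyaw -1.8112 toolx [ 0.  0. -1.] tooly [ 0.971 -0.238  0.   ] toolz [-0.238 -0.971 -0.   ] F [-0.7   0.31 -5.26] M [-0.006  0.     0.011] w 0.0258
dx dy dz [mm] [-6.9  0.3 -0.8] twist deg 0.01
```

Emit:
jog_arm --motion '[{"dx": 0.0005, "dy": 0, "dz": 0, "twist": 0}, {"dx": 0.0005, "dy": 0, "dz": 0, "twist": 0}, {"dx": 0.0005, "dy": 0, "dz": 0, "twist": 0}]'

```text
t: 13.35
eef_pos: [0.6537, -0.1921, 0.179]
ee_rot: [-1.316, 1.571, -3.127]
force: [-0.4, -1.5, -4.1]
width: 0.0254
```

```bash
python3 - <<'E'
from g import *
im=readF(5);save(im,'w10.png',(190,150,450,400),3)
goal(stand(-.079-.0075,0,.1865),SY-np.pi/2)
E
```

```text
F mean world [ 4.100e-02  3.500e-01 -4.443e+00 -6.000e-03  4.000e-03  3.300e-02] sd [0.1  0.69 0.36 0.03 0.02 0.04] stand Fx [ 0.04 -0.35 -4.44]
t 13.6 pos [ 0.6538 -0.1921  0.1791] jawyaw -1.8112 toolx [ 1.e-04 -0.e+00 -1.e+00] tooly [ 0.971 -0.238  0.   ] toolz [-0.238 -0.971 -0.   ] F [ 0.12 -0.12 -4.47] M [-0.028 -0.006 -0.033] w 0.0256
dx dy dz [mm] [-7.4  0.3 -0.8] twist deg 0.01
```

View pics/w10.png

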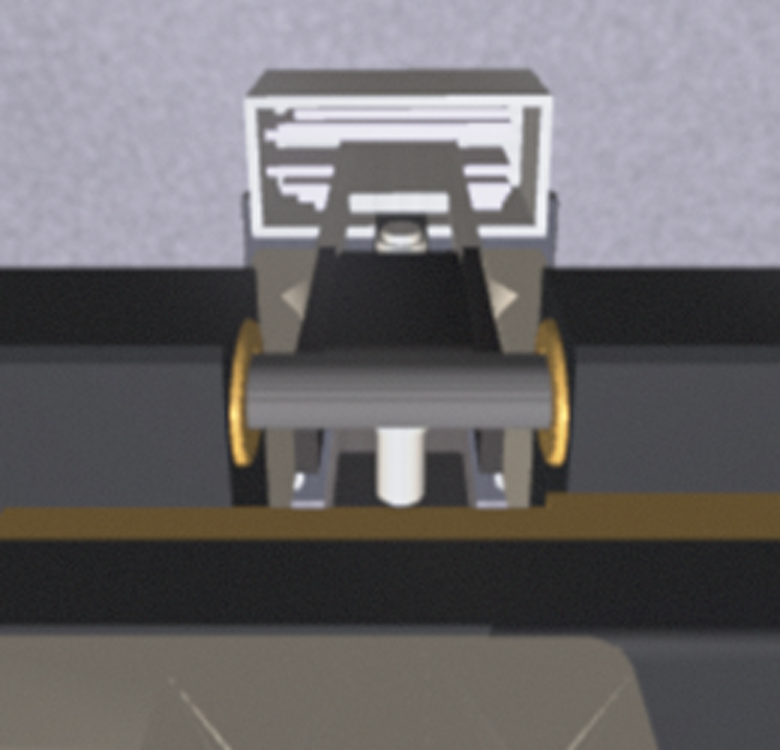

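Emit:
jog_arm --motion '[{"dx": 0.0005, "dy": 0, "dz": 0, "twist": 0}, {"dx": 0.0005, "dy": 0, "dz": 0, "twist": 0}, {"dx": 0.0005, "dy": 0, "dz": 0, "twist": 0}]'

```text
t: 13.85
eef_pos: [0.6538, -0.1921, 0.1785]
ee_rot: [-1.588, 1.571, 2.884]
force: [0.4, -0.1, -4.4]
width: 0.026
```

```bash
python3 - <<'E'
from g import *
im=readF(5)
goal(stand(-.079-.0075,0,.1865),SY-np.pi/2)
E
```

```text
F mean world [-0.117 -0.054 -4.595 -0.025 -0.013 -0.021] sd [0.42 0.3  0.6  0.02 0.03 0.03] stand Fx [ 0.1   0.08 -4.6 ]
t 14.1 pos [ 0.6538 -0.1921  0.1785] jawyaw -1.8112 toolx [-0. -0. -1.] tooly [ 0.971 -0.238 -0.   ] toolz [-0.238 -0.971  0.   ] F [ 0.43 -0.14 -3.54] M [-0.027 -0.016 -0.054] w 0.026
dx dy dz [mm] [-8.   0.3 -0.8] twist deg 0.01
```

Emit:
jog_arm --motion '[{"dx": 0.0005, "dy": 0, "dz": 0, "twist": 0}, {"dx": 0.0005, "dy": 0, "dz": 0, "twist": 0}, {"dx": 0.0005, "dy": 0, "dz": 0, "twist": 0}]'

```text
t: 14.35
eef_pos: [0.6538, -0.1921, 0.178]
ee_rot: [-1.299, 1.571, -3.111]
force: [-0.4, 0.5, -4.2]
width: 0.026
```

```bash
python3 - <<'E'
from g import *
im=readF(5)
goal(stand(-.079-.0075,0,.1865),SY-np.pi/2)
E
```

```text
F mean world [ 0.33   0.095 -4.088 -0.025 -0.024 -0.014] sd [0.35 0.64 0.35 0.03 0.03 0.02] stand Fx [-0.3  -0.17 -4.09]
t 14.6 pos [ 0.6538 -0.1921  0.1781] jawyaw -1.8111 toolx [-0. -0. -1.] tooly [ 0.971 -0.238 -0.   ] toolz [-0.238 -0.971  0.   ] F [ 0.72  1.12 -4.13] M [-0.065 -0.021 -0.014] w 0.0258
dx dy dz [mm] [-8.4  0.4 -0.8] twist deg 0.01
```

Emit:
jog_arm --motion '[{"dx": 0.0006, "dy": 0, "dz": 0, "twist": 0}, {"dx": 0.0006, "dy": 0, "dz": 0, "twist": 0}, {"dx": 0.0006, "dy": 0, "dz": 0, "twist": 0}]'

```text
t: 14.85
eef_pos: [0.6537, -0.1921, 0.1774]
ee_rot: [-1.369, 1.571, 3.103]
force: [-0.4, -0.3, -4.2]
width: 0.0258
```

```bash
python3 - <<'E'
from g import *
im=readF(5)
goal(stand(-.079-.0075,0,.1865),SY-np.pi/2)
E
```

```text
F mean world [-2.97e-01 -3.63e-01 -4.10e+00 -3.20e-02  2.00e-03 -1.20e-02] sd [0.27 0.47 0.26 0.02 0.01 0.03] stand Fx [ 0.2   0.42 -4.1 ]
t 15.1 pos [ 0.6538 -0.1921  0.1775] jawyaw -1.8111 toolx [-1.e-04 -1.e-04 -1.e+00] tooly [ 0.971 -0.238 -0.   ] toolz [-0.238 -0.971  0.   ] F [ 0.15  0.14 -4.53] M [-0.    -0.001 -0.002] w 0.0259
dx dy dz [mm] [-9.   0.3 -0.8] twist deg 0.01
```

Emit:
jog_arm --motion '[{"dx": 0.0006, "dy": 0, "dz": 0, "twist": 0}, {"dx": 0.0006, "dy": 0, "dz": 0, "twist": 0}, {"dx": 0.0006, "dy": 0, "dz": 0, "twist": 0}]'

```text
t: 15.35
eef_pos: [0.6537, -0.1921, 0.1768]
ee_rot: [-1.477, 1.571, 2.995]
force: [-1.2, -0.5, -3.8]
width: 0.0256
```

```bash
python3 - <<'E'
from g import *
im=readF(5)
goal(stand(-.079-.0075,0,.1865),SY-np.pi/2)
E
```

```text
F mean world [ 7.100e-02  2.260e-01 -4.319e+00 -4.400e-02 -1.500e-02 -2.000e-03] sd [0.44 0.77 0.62 0.03 0.04 0.04] stand Fx [-0.02 -0.24 -4.32]
t 15.6 pos [ 0.6538 -0.1921  0.1769] jawyaw -1.8111 toolx [ 0. -0. -1.] tooly [ 0.971 -0.238  0.   ] toolz [-0.238 -0.971  0.   ] F [ 0.38 -0.19 -4.56] M [-0.062 -0.001  0.023] w 0.026
dx dy dz [mm] [-9.6  0.3 -0.8] twist deg 0.01
```

Emit:
jog_arm --motion '[{"dx": 0.0006, "dy": 0, "dz": 0, "twist": 0}, {"dx": 0.0006, "dy": 0, "dz": 0, "twist": 0}, {"dx": 0.0006, "dy": 0, "dz": 0, "twist": 0}]'

```text
t: 15.85
eef_pos: [0.6539, -0.1921, 0.1764]
ee_rot: [1.385, 1.571, -0.426]
force: [0.2, -0.7, -4.1]
width: 0.0258
```

```bash
python3 - <<'E'
from g import *
im=readF(5)
goal(stand(-.079-.0075,0,.1865),SY-np.pi/2)
E
```

```text
F mean world [ 0.329  0.283 -3.928 -0.047 -0.037  0.014] sd [0.27 0.24 0.58 0.04 0.02 0.03] stand Fx [-0.25 -0.35 -3.93]
t 16.1 pos [ 0.6539 -0.1922  0.1763] jawyaw -1.8112 toolx [ 2.e-04 -0.e+00 -1.e+00] tooly [ 0.971 -0.238  0.   ] toolz [-0.238 -0.971 -0.   ] F [ 0.6   0.44 -3.67] M [-0.122 -0.05   0.028] w 0.0258
dx dy dz [mm] [-10.2   0.3  -0.8] twist deg 0.01
```

Emit:
jog_arm --motion '[{"dx": 0.0004, "dy": 0, "dz": 0, "twist": 0}, {"dx": 0.0004, "dy": 0, "dz": 0, "twist": 0}, {"dx": 0.0004, "dy": 0, "dz": 0, "twist": 0}]'

```text
t: 16.35
eef_pos: [0.6539, -0.1922, 0.1762]
ee_rot: [1.411, 1.57, -0.4]
force: [-1.3, 0.1, -1.4]
width: 0.026
```

```bash
python3 - <<'E'
from g import *
im=readF(5)
goal(stand(-.079-.0075,0,.1865),SY-np.pi/2)
E
```

```text
F mean world [-0.528  0.144 -1.023 -0.037  0.162  0.016] sd [0.37 0.35 0.77 0.01 0.02 0.02] stand Fx [ 0.55 -0.01 -1.02]
t 16.6 pos [ 0.6539 -0.1922  0.1761] jawyaw -1.8111 toolx [ 4.e-04 -1.e-04 -1.e+00] tooly [ 0.971 -0.238  0.   ] toolz [-0.238 -0.971  0.   ] F [-0.98 -0.03 -1.21] M [-0.036  0.208  0.023] w 0.0257
dx dy dz [mm] [-10.4   0.2  -0.8] twist deg 0.02
```

Emit:
jog_arm --motion '[{"dx": 0.0004, "dy": 0, "dz": 0, "twist": 0}, {"dx": 0.0004, "dy": 0, "dz": 0, "twist": 0}, {"dx": 0.0004, "dy": 0, "dz": 0, "twist": 0}]'

```text
t: 16.85
eef_pos: [0.654, -0.1922, 0.1759]
ee_rot: [1.354, 1.57, -0.457]
force: [-1.1, -0.1, 3.0]
width: 0.026
```

```bash
python3 - <<'E'
from g import *
im=readF(5);save(im,'w11.png',(190,150,450,400),3)
goal(stand(-.079-.0075,0,.1865),SY-np.pi/2)
E
```

```text
F mean world [-1.304 -0.11   3.264 -0.065  0.48   0.005] sd [0.38 0.51 0.39 0.03 0.04 0.03] stand Fx [1.24 0.42 3.26]
t 17.1 pos [ 0.654  -0.1922  0.1759] jawyaw -1.811 toolx [ 5.e-04 -3.e-04 -1.e+00] tooly [ 0.971 -0.238  0.001] toolz [-0.238 -0.971  0.   ] F [-1.15 -0.33  3.77] M [-0.041  0.492  0.034] w 0.0258
dx dy dz [mm] [-10.6   0.2  -0.9] twist deg 0.02
```

View pics/w11.png

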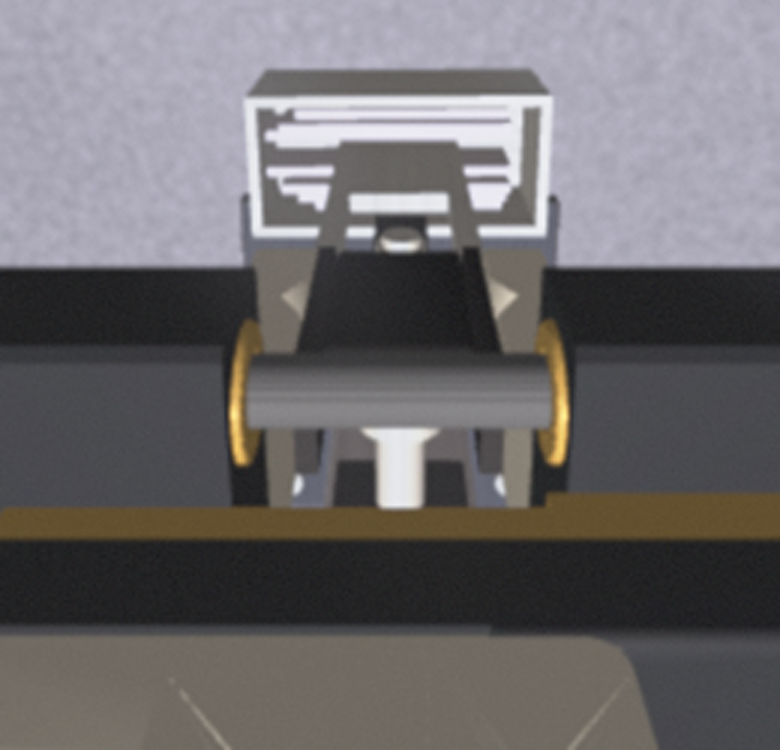

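Emit:
jog_arm --motion '[{"dx": -0.0003, "dy": 0, "dz": 0, "twist": 0}, {"dx": -0.0006, "dy": 0, "dz": 0, "twist": 0}, {"dx": -0.0006, "dy": 0, "dz": 0, "twist": 0}]'

```text
t: 17.35
eef_pos: [0.6539, -0.1922, 0.176]
ee_rot: [1.317, 1.571, -0.494]
force: [0.1, -1.7, 1.7]
width: 0.0257
```

```bash
python3 - <<'E'
from g import *
im=readF(5)
goal(stand(-.079-.0075,0,.1865),SY-np.pi/2)
E
```

```text
F mean world [-0.228 -0.443  1.132 -0.379 -0.003 -0.011] sd [0.28 0.63 0.33 0.05 0.05 0.02] stand Fx [0.12 0.48 1.13]
t 17.6 pos [ 0.6539 -0.1922  0.176 ] jawyaw -1.8112 toolx [ 1.e-04 -1.e-04 -1.e+00] tooly [ 0.971 -0.238  0.   ] toolz [-0.238 -0.971  0.   ] F [-0.54 -0.43  1.09] M [-0.418 -0.093 -0.009] w 0.0261
dx dy dz [mm] [-10.5   0.2  -0.8] twist deg 0.01
```

Emit:
jog_arm --motion '[{"dx": -0.0002, "dy": 0, "dz": 0, "twist": 0}, {"dx": -0.0004, "dy": 0, "dz": 0, "twist": 0}, {"dx": -0.0004, "dy": 0, "dz": 0, "twist": 0}]'

```text
t: 17.85
eef_pos: [0.6538, -0.1921, 0.1761]
ee_rot: [-1.443, 1.571, 3.029]
force: [0.3, -1.8, -1.2]
width: 0.0258
```

```bash
python3 - <<'E'
from g import *
im=readF(5)
goal(stand(-.079-.0075,0,.1865),SY-np.pi/2)
E
```

```text
F mean world [ 1.126 -1.743 -1.878 -0.596 -0.399  0.008] sd [0.37 0.36 0.65 0.03 0.01 0.02] stand Fx [-1.51  1.42 -1.88]
t 18.1 pos [ 0.6537 -0.1921  0.1762] jawyaw -1.8113 toolx [-4.e-04  1.e-04 -1.e+00] tooly [ 0.971 -0.238 -0.   ] toolz [-0.238 -0.971 -0.   ] F [ 0.78 -1.8  -1.58] M [-0.552 -0.385  0.027] w 0.0257
dx dy dz [mm] [-10.3   0.5  -0.8] twist deg 0.01
```

Emit:
jog_arm --motion '[{"dx": -0.0004, "dy": 0, "dz": 0, "twist": 0}, {"dx": -0.0008, "dy": 0, "dz": 0.0004, "twist": 0}, {"dx": -0.0008, "dy": 0, "dz": 0.0008, "twist": 0}, {"dx": -0.0008, "dy": 0, "dz": 0.0008, "twist": 0}, {"dx": -0.0008, "dy": 0, "dz": 0.0008, "twist": 0}]'

```text
t: 18.52
eef_pos: [0.6533, -0.1928, 0.1769]
ee_rot: [-1.723, 1.57, 2.749]
force: [-0.0, -0.0, -4.1]
width: 0.0259
```

```bash
python3 - <<'E'
from g import *
im=readF(5);save(im,'w12.png',(190,150,450,400),3)
goal(stand(-.079-.0075,0,.1865),SY-np.pi/2)
E
```

```text
F mean world [ 0.132  0.125 -4.432 -0.034 -0.023  0.006] sd [0.37 0.5  0.52 0.01 0.03 0.02] stand Fx [-0.1  -0.15 -4.43]
t 18.77 pos [ 0.6536 -0.1928  0.1772] jawyaw -1.8111 toolx [-1.e-04  1.e-04 -1.e+00] tooly [ 0.971 -0.238 -0.   ] toolz [-0.238 -0.971 -0.   ] F [ 0.43 -0.26 -4.99] M [-0.012 -0.054  0.029] w 0.0257
dx dy dz [mm] [-9.3  0.4 -1.6] twist deg 0.02
```

View pics/w12.png

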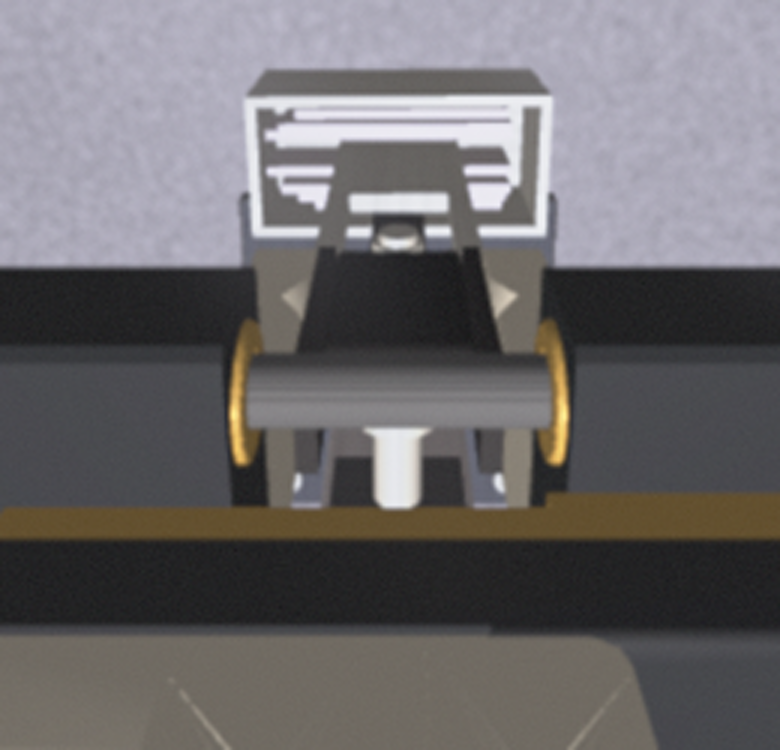

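Emit:
jog_arm --motion '[{"dx": 0.0004, "dy": 0, "dz": 0, "twist": 0}, {"dx": 0.0008, "dy": 0, "dz": 0, "twist": 0}, {"dx": 0.0008, "dy": 0, "dz": 0, "twist": 0}, {"dx": 0.0008, "dy": 0, "dz": 0, "twist": 0}]'

```text
t: 19.1
eef_pos: [0.6536, -0.1929, 0.1764]
ee_rot: [-1.655, 1.571, 2.817]
force: [-0.4, 0.3, -4.4]
width: 0.026
```

```bash
python3 - <<'E'
from g import *
im=readF(5)
goal(stand(-.079-.0075,0,.1865),SY-np.pi/2)
E
```

```text
F mean world [-2.000e-03 -3.810e-01 -4.177e+00 -2.000e-02 -1.800e-02  2.100e-02] sd [0.22 0.75 0.35 0.02 0.02 0.03] stand Fx [-0.09  0.37 -4.18]
t 19.35 pos [ 0.6536 -0.1929  0.1765] jawyaw -1.8112 toolx [ 1.e-04 -0.e+00 -1.e+00] tooly [ 0.971 -0.238  0.   ] toolz [-0.238 -0.971  0.   ] F [-0.36  0.54 -4.13] M [-0.013 -0.04   0.008] w 0.0256
dx dy dz [mm] [-10.    0.3  -1.6] twist deg 0.01
```

Emit:
jog_arm --motion '[{"dx": 0.00025, "dy": 0, "dz": 0, "twist": 0}, {"dx": 0.00025, "dy": 0, "dz": 0, "twist": 0}, {"dx": 0.00025, "dy": 0, "dz": 0, "twist": 0}]'

```text
t: 19.6
eef_pos: [0.6536, -0.1929, 0.1762]
ee_rot: [-0.832, 1.571, -2.643]
force: [-0.1, 0.4, -3.9]
width: 0.0257
```

```bash
python3 - <<'E'
from g import *
im=readF(5)
goal(stand(-.079-.0075,0,.1865),SY-np.pi/2)
E
```

```text
F mean world [-0.168  0.133 -4.156 -0.015 -0.011  0.008] sd [0.56 0.54 0.37 0.02 0.03 0.03] stand Fx [ 0.2  -0.09 -4.16]
t 19.85 pos [ 0.6536 -0.1929  0.1762] jawyaw -1.8112 toolx [ 0. -0. -1.] tooly [ 0.971 -0.238  0.   ] toolz [-0.238 -0.971 -0.   ] F [ 0.28  0.26 -4.02] M [-0.028 -0.019  0.042] w 0.0261
dx dy dz [mm] [-10.3   0.3  -1.6] twist deg 0.01
```

Emit:
jog_arm --motion '[{"dx": 0.00025, "dy": 0, "dz": 0, "twist": 0}, {"dx": 0.00025, "dy": 0, "dz": 0, "twist": 0}, {"dx": 0.00025, "dy": 0, "dz": 0, "twist": 0}]'

```text
t: 20.1
eef_pos: [0.6536, -0.1929, 0.1761]
ee_rot: [1.622, 1.571, -0.189]
force: [-1.4, 0.1, -2.4]
width: 0.0256
```

```bash
python3 - <<'E'
from g import *
im=readF(5)
goal(stand(-.079-.0075,0,.1865),SY-np.pi/2)
E
```

```text
F mean world [-0.037 -0.164 -2.918  0.004  0.129  0.005] sd [0.18 0.15 0.39 0.01 0.03 0.03] stand Fx [-0.    0.17 -2.92]
t 20.35 pos [ 0.6536 -0.1929  0.1761] jawyaw -1.8112 toolx [ 2.e-04 -0.e+00 -1.e+00] tooly [ 0.971 -0.238  0.   ] toolz [-0.238 -0.971  0.   ] F [ 0.18 -0.3  -3.29] M [-0.008  0.109  0.053] w 0.0258
dx dy dz [mm] [-10.4   0.3  -1.6] twist deg 0.01
```

Emit:
jog_arm --motion '[{"dx": 0.00025, "dy": 0, "dz": 0, "twist": 0}, {"dx": 0.00025, "dy": 0, "dz": 0, "twist": 0}, {"dx": 0.00025, "dy": 0, "dz": 0, "twist": 0}]'

```text
t: 20.6
eef_pos: [0.6537, -0.1929, 0.176]
ee_rot: [1.501, 1.57, -0.31]
force: [-1.4, -0.1, -0.2]
width: 0.0261
```

```bash
python3 - <<'E'
from g import *
im=readF(5)
goal(stand(-.079-.0075,0,.1865),SY-np.pi/2)
E
```

```text
F mean world [-0.687  0.193 -1.01   0.103  0.348  0.003] sd [0.27 0.6  0.75 0.01 0.03 0.03] stand Fx [ 0.71 -0.02 -1.01]
t 20.85 pos [ 0.6537 -0.1929  0.1759] jawyaw -1.8112 toolx [ 2.e-04 -1.e-04 -1.e+00] tooly [ 0.971 -0.238  0.   ] toolz [-0.238 -0.971  0.   ] F [-0.6  -0.06  0.21] M [ 0.108  0.369 -0.002] w 0.026
dx dy dz [mm] [-10.6   0.3  -1.6] twist deg 0.01
```

Emit:
jog_arm --motion '[{"dx": -0.0002, "dy": 0, "dz": 0, "twist": 0}, {"dx": -0.0002, "dy": -0.001, "dz": 0, "twist": 0}, {"dx": -0.0002, "dy": -0.002, "dz": 0, "twist": 0}, {"dx": -0.0002, "dy": -0.003, "dz": 0, "twist": 0}, {"dx": -0.0002, "dy": -0.004, "dz": 0, "twist": 0}, {"dx": -0.0002, "dy": -0.005, "dz": 0, "twist": 0}, {"dx": -0.0002, "dy": -0.006, "dz": 0, "twist": 0}, {"dx": -0.0002, "dy": -0.007, "dz": 0, "twist": 0}, {"dx": -0.0002, "dy": -0.008, "dz": 0, "twist": 0}, {"dx": -0.0002, "dy": -0.009, "dz": 0, "twist": 0}, {"dx": -0.0002, "dy": -0.01, "dz": 0, "twist": 0}]'

```text
t: 21.77
eef_pos: [0.6439, -0.1905, 0.176]
ee_rot: [1.759, 1.571, -0.052]
force: [1.4, -0.1, -2.1]
width: 0.026
```

```bash
python3 - <<'E'
from g import *
im=readF(5);save(im,'w13.png',(190,150,450,400),3)
goal(stand(-.079+.0255,0,.176),SY-np.pi/2)
E
```

```text
F mean world [ 0.538  0.904 -1.016  0.291 -0.246  0.012] sd [0.41 0.51 0.65 0.07 0.14 0.02] stand Fx [-0.31 -1.01 -1.02]
t 22.02 pos [ 0.6437 -0.1904  0.1759] jawyaw -1.8111 toolx [-4.e-04  1.e-04 -1.e+00] tooly [ 0.971 -0.238 -0.   ] toolz [-0.238 -0.971 -0.   ] F [-0.19  0.07 -0.51] M [ 0.368 -0.065  0.   ] w 0.0263
dx dy dz [mm] [ -0.1 -22.4  -1.6] twist deg 0.01
```

View pics/w13.png

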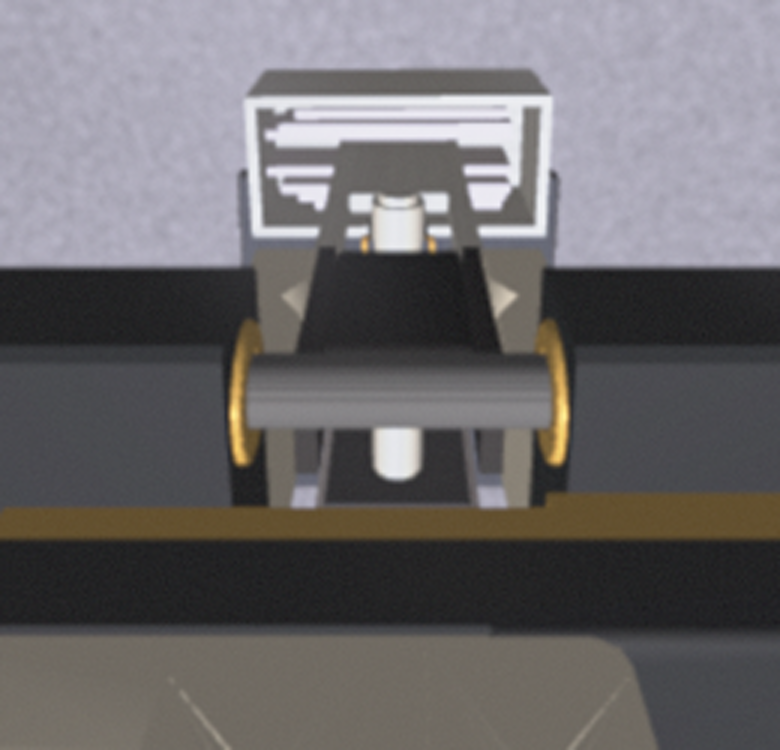

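Emit:
jog_arm --motion '[{"dx": -0.0001, "dy": -0.001, "dz": -0.0002, "twist": 0}, {"dx": -0.0001, "dy": -0.002, "dz": -0.0003, "twist": 0}, {"dx": -0.0001, "dy": -0.003, "dz": -0.0003, "twist": 0}, {"dx": -0.0001, "dy": -0.004, "dz": -0.0003, "twist": 0}, {"dx": -0.0001, "dy": -0.005, "dz": -0.0003, "twist": 0}, {"dx": -0.0001, "dy": -0.006, "dz": -0.0003, "twist": 0}, {"dx": -0.0001, "dy": -0.007, "dz": -0.0003, "twist": 0}, {"dx": -0.0001, "dy": -0.008, "dz": -0.0003, "twist": 0}, {"dx": -0.0001, "dy": -0.009, "dz": -0.0003, "twist": 0}, {"dx": -0.0001, "dy": -0.01, "dz": -0.0003, "twist": 0}, {"dx": -0.0001, "dy": -0.011, "dz": -0.0003, "twist": 0}, {"dx": -0.0001, "dy": -0.012, "dz": -0.0003, "twist": 0}]'

```text
t: 23.02
eef_pos: [0.6322, -0.1873, 0.176]
ee_rot: [-1.882, 1.571, 2.59]
force: [0.8, 0.3, -3.1]
width: 0.0261
```

```bash
python3 - <<'E'
from g import *
im=readF(5);save(im,'w14.png',(190,150,450,400),3)
goal(stand(-.079+.0255,0,.176),SY-np.pi/2)
E
```

```text
F mean world [ 0.267 -0.744 -1.518 -0.097 -0.077 -0.014] sd [0.94 0.32 0.37 0.06 0.14 0.03] stand Fx [-0.44  0.66 -1.52]
t 23.27 pos [ 0.6321 -0.1873  0.176 ] jawyaw -1.8112 toolx [-5.e-04  1.e-04 -1.e+00] tooly [ 0.971 -0.238 -0.001] toolz [-0.238 -0.971  0.   ] F [-1.5  -0.35 -1.46] M [-0.064  0.057  0.014] w 0.0259
dx dy dz [mm] [ -0.  -10.4  -1.3] twist deg 0.01
```

View pics/w14.png

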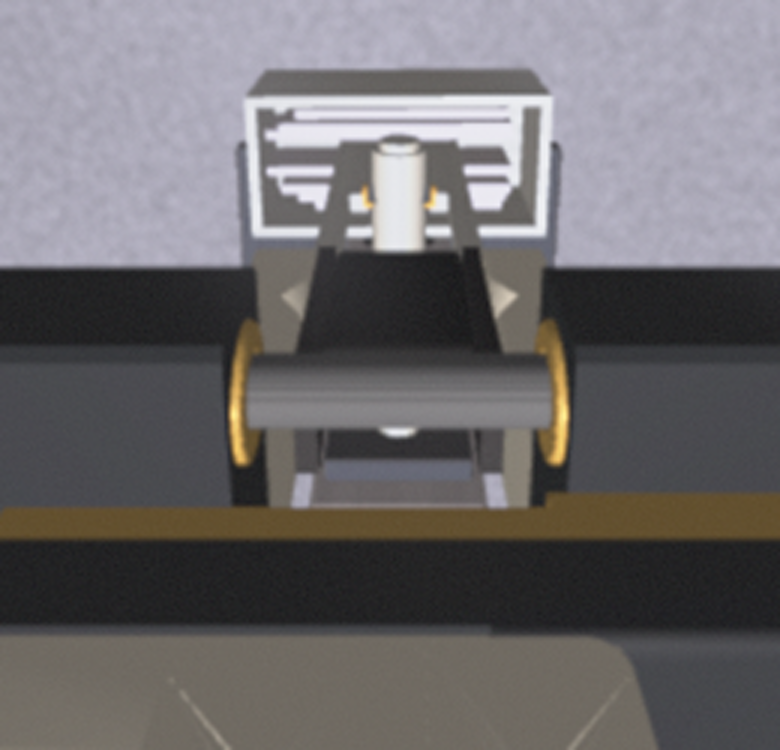

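Emit:
jog_arm --motion '[{"dx": -0.0001, "dy": -0.001, "dz": 0.0001, "twist": 0}, {"dx": -0.0001, "dy": -0.002, "dz": 0.0001, "twist": 0}, {"dx": -0.0001, "dy": -0.003, "dz": 0.0001, "twist": 0}, {"dx": -0.0001, "dy": -0.004, "dz": 0.0001, "twist": 0}, {"dx": -0.0001, "dy": -0.005, "dz": 0.0001, "twist": 0}, {"dx": -0.0001, "dy": -0.006, "dz": 0.0001, "twist": 0}, {"dx": -0.0001, "dy": -0.007, "dz": 0.0001, "twist": 0}, {"dx": -0.0001, "dy": -0.008, "dz": 0.0001, "twist": 0}, {"dx": -0.0001, "dy": -0.009, "dz": 0.0001, "twist": 0}, {"dx": -0.0001, "dy": -0.009, "dz": 0.0001, "twist": 0}]'

```text
t: 24.1
eef_pos: [0.6232, -0.1852, 0.1761]
ee_rot: [-1.783, 1.57, 2.689]
force: [0.5, -0.3, -2.9]
width: 0.0258
```

```bash
python3 - <<'E'
from g import *
im=readF(5);save(im,'w15.png',(190,150,450,400),3)
goal(stand(-.079+.0255,0,.176),SY-np.pi/2)
E
```

```text
F mean world [-0.543  0.543 -2.517  0.186  0.236  0.017] sd [0.49 0.48 0.53 0.05 0.09 0.01] stand Fx [ 0.66 -0.4  -2.52]
t 24.35 pos [ 0.6233 -0.1853  0.176 ] jawyaw -1.8112 toolx [-6.e-04  1.e-04 -1.e+00] tooly [ 0.971 -0.238 -0.001] toolz [-0.238 -0.971  0.   ] F [-0.53  1.14 -2.32] M [0.274 0.313 0.006] w 0.0259
dx dy dz [mm] [ 0.  -1.4 -1.4] twist deg 0.01
```

View pics/w15.png

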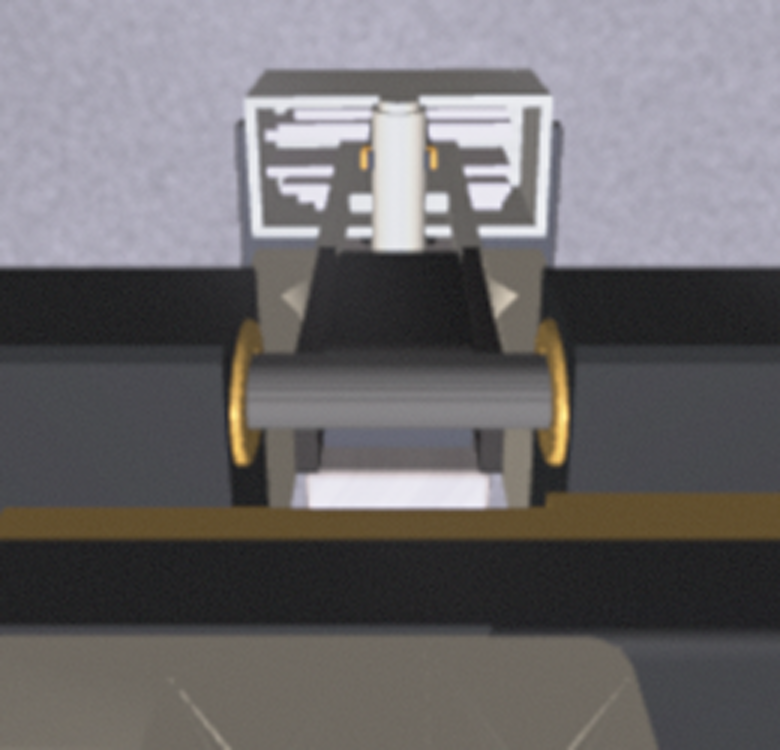

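```bash
python3 - <<'E'
from g import *
sc=arm.grab_frame('scene'); save(sc,'s15.png',(200,200,320,300),6)
E
```

```text
(no output)
```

View pics/s15.png

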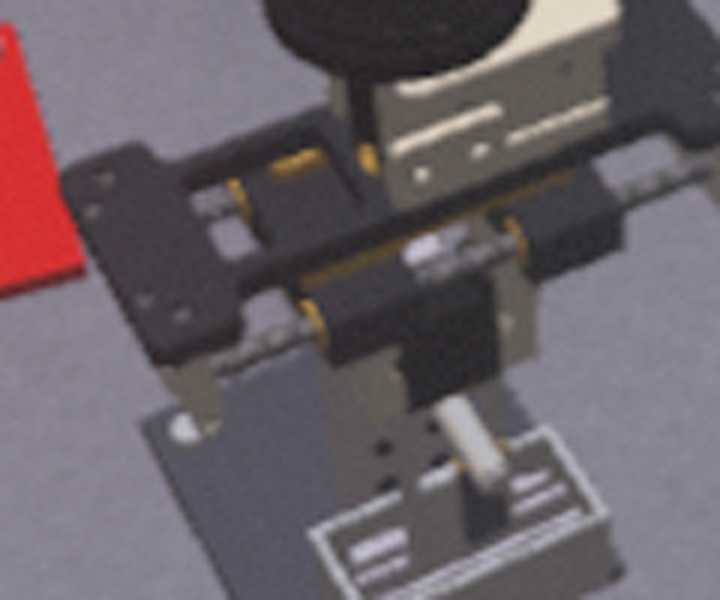

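Emit:
jog_arm --motion '[{"dx": 0, "dy": -0.0005, "dz": 0, "twist": 0}, {"dx": 0, "dy": -0.001, "dz": 0, "twist": 0}, {"dx": 0, "dy": -0.0012, "dz": 0, "twist": 0}, {"dx": 0, "dy": -0.0012, "dz": 0, "twist": 0}]'

```text
t: 24.73
eef_pos: [0.6224, -0.185, 0.1761]
ee_rot: [1.584, 1.571, -0.228]
force: [0.3, -1.0, -3.6]
width: 0.0257
```

```bash
python3 - <<'E'
from g import *
im=readF(4)
goal(stand(-.079+.0255,0,.176),SY-np.pi/2)
sc=arm.grab_frame('scene'); save(sc,'s16.png',(240,240,320,300),10)
E
```

```text
F mean world [ 1.400e-02  9.600e-02 -3.317e+00  2.400e-02 -1.290e-01 -3.000e-03] sd [0.41 0.38 0.3  0.02 0.02 0.03] stand Fx [ 0.01 -0.1  -3.32]
t 24.93 pos [ 0.6224 -0.185   0.1761] jawyaw -1.8112 toolx [-0.e+00  1.e-04 -1.e+00] tooly [ 0.971 -0.238 -0.   ] toolz [-0.238 -0.971 -0.   ] F [-0.01 -0.05 -2.94] M [-0.    -0.148 -0.025] w 0.026
dx dy dz [mm] [ 0.1 -0.5 -1.4] twist deg 0.01
```

View pics/s16.png

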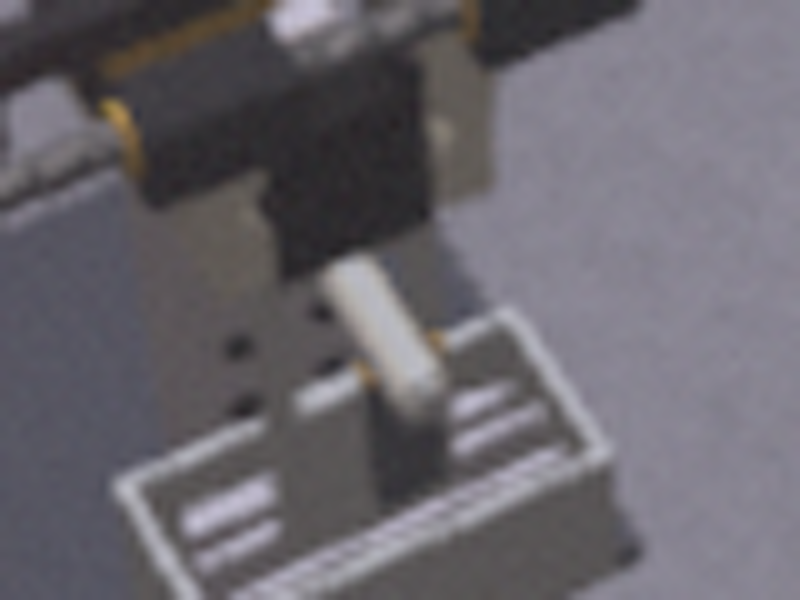

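Emit:
jog_arm --motion '[{"dx": 0, "dy": 0.001, "dz": 0, "twist": 0}, {"dx": 0, "dy": 0.002, "dz": 0, "twist": 0}, {"dx": 0, "dy": 0.003, "dz": 0, "twist": 0}, {"dx": 0, "dy": 0.004, "dz": 0, "twist": 0}, {"dx": 0, "dy": 0.005, "dz": 0, "twist": 0}, {"dx": 0, "dy": 0.006, "dz": 0, "twist": 0}, {"dx": 0, "dy": 0.007, "dz": 0, "twist": 0}, {"dx": 0, "dy": 0.008, "dz": 0, "twist": 0}, {"dx": 0, "dy": 0.009, "dz": 0, "twist": 0}, {"dx": 0, "dy": 0.01, "dz": 0, "twist": 0}, {"dx": 0, "dy": 0.011, "dz": 0, "twist": 0}, {"dx": 0, "dy": 0.012, "dz": 0, "twist": 0}, {"dx": 0, "dy": 0.013, "dz": 0, "twist": 0}, {"dx": 0, "dy": 0.014, "dz": 0, "twist": 0}, {"dx": 0, "dy": 0.015, "dz": 0, "twist": 0}, {"dx": 0, "dy": 0.016, "dz": 0, "twist": 0}, {"dx": 0, "dy": 0.0165, "dz": 0, "twist": 0}, {"dx": 0, "dy": 0.017, "dz": 0, "twist": 0}]'

```text
t: 26.48
eef_pos: [0.6389, -0.1891, 0.1761]
ee_rot: [-1.858, 1.571, 2.614]
force: [0.7, 0.7, -4.2]
width: 0.0262
```

```bash
python3 - <<'E'
from g import *
im=readF(5);save(im,'w17.png',(190,150,450,400),3)
goal(stand(-.079+.0045,0,.176),SY-np.pi/2)
E
```

```text
F mean world [-0.091  0.229 -3.807 -0.03  -0.038 -0.01 ] sd [0.46 0.56 0.19 0.02 0.03 0.01] stand Fx [ 0.14 -0.2  -3.81]
t 26.73 pos [ 0.6389 -0.1891  0.1761] jawyaw -1.8111 toolx [ 1.e-04 -0.e+00 -1.e+00] tooly [ 0.971 -0.238  0.   ] toolz [-0.238 -0.971 -0.   ] F [ 0.15  0.5  -3.67] M [-0.065 -0.016 -0.018] w 0.0254
dx dy dz [mm] [ 0.1  3.5 -1.4] twist deg 0.02
```

View pics/w17.png

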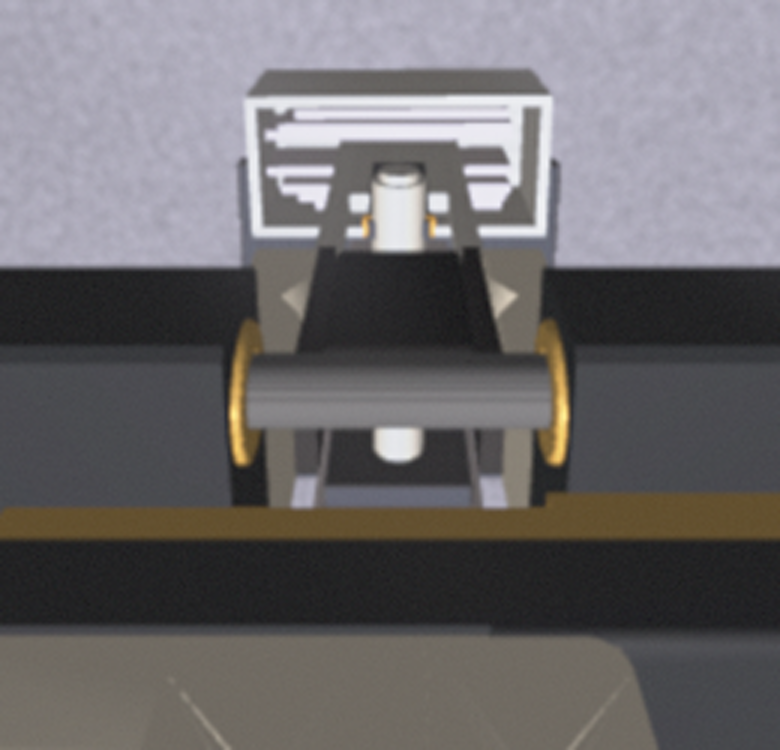

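Emit:
jog_arm --motion '[{"dx": 0.0001, "dy": 0.0005, "dz": 0, "twist": 0}, {"dx": 0.0001, "dy": 0.001, "dz": 0, "twist": 0}, {"dx": 0.0001, "dy": 0.0015, "dz": 0, "twist": 0}, {"dx": 0.0001, "dy": 0.002, "dz": 0, "twist": 0}, {"dx": 0.0001, "dy": 0.002, "dz": 0, "twist": 0}]'

```text
t: 27.15
eef_pos: [0.6409, -0.1896, 0.1761]
ee_rot: [1.535, 1.571, -0.276]
force: [-0.4, 0.2, -3.7]
width: 0.0258
```

```bash
python3 - <<'E'
from g import *
im=readF(5)
goal(stand(-.079+.0045,0,.176),SY-np.pi/2)
E
```

```text
F mean world [ 4.000e-03  1.720e-01 -3.107e+00 -5.300e-02  5.000e-03  1.000e-03] sd [0.53 0.28 0.33 0.03 0.03 0.01] stand Fx [ 0.04 -0.17 -3.11]
t 27.4 pos [ 0.6409 -0.1896  0.1761] jawyaw -1.8112 toolx [ 3.e-04 -0.e+00 -1.e+00] tooly [ 0.971 -0.238  0.   ] toolz [-0.238 -0.971 -0.   ] F [-0.51 -0.11 -2.61] M [-0.095 -0.044 -0.009] w 0.0257
dx dy dz [mm] [ 0.1  1.4 -1.4] twist deg 0.01
```

Emit:
jog_arm --motion '[{"dx": 0.0001, "dy": 0.0005, "dz": 0, "twist": 0}, {"dx": 0.0001, "dy": 0.0005, "dz": 0, "twist": 0}, {"dx": 0.0001, "dy": 0.0005, "dz": 0, "twist": 0}]'

```text
t: 27.65
eef_pos: [0.6413, -0.1897, 0.176]
ee_rot: [-0.783, 1.571, -2.594]
force: [-0.2, 0.3, -3.4]
width: 0.0254
```

```bash
python3 - <<'E'
from g import *
im=readF(5)
goal(stand(-.079+.0045,0,.176),SY-np.pi/2)
E
```

```text
F mean world [-1.205  0.178 -1.894  0.077  0.344  0.009] sd [0.6  0.31 0.32 0.02 0.03 0.02] stand Fx [ 1.21  0.11 -1.89]
t 27.9 pos [ 0.6413 -0.1897  0.176 ] jawyaw -1.8112 toolx [ 0. -0. -1.] tooly [ 0.971 -0.238  0.   ] toolz [-0.238 -0.971 -0.   ] F [-1.46 -0.36 -1.76] M [0.059 0.388 0.028] w 0.026
dx dy dz [mm] [-0.   1.  -1.4] twist deg 0.01
```

Emit:
jog_arm --motion '[{"dx": -0.0001, "dy": 0.0004, "dz": 0, "twist": 0}, {"dx": -0.0001, "dy": 0.0004, "dz": 0, "twist": 0}, {"dx": -0.0001, "dy": 0.0004, "dz": 0, "twist": 0}]'

```text
t: 28.15
eef_pos: [0.6418, -0.1898, 0.176]
ee_rot: [1.068, 1.571, -0.743]
force: [0.2, -0.3, -2.0]
width: 0.026
```

```bash
python3 - <<'E'
from g import *
im=readF(5)
goal(stand(-.079+.0045,0,.176),SY-np.pi/2)
E
```

```text
F mean world [-0.399 -0.169 -2.665  0.013  0.272 -0.026] sd [0.37 0.53 0.23 0.03 0.03 0.04] stand Fx [ 0.35  0.26 -2.66]
t 28.4 pos [ 0.6418 -0.1898  0.176 ] jawyaw -1.8112 toolx [ 1.e-04 -0.e+00 -1.e+00] tooly [ 0.971 -0.238  0.   ] toolz [-0.238 -0.971 -0.   ] F [-0.15 -0.12 -2.66] M [-0.037  0.236 -0.031] w 0.0257
dx dy dz [mm] [ 0.   0.6 -1.4] twist deg 0.01
```

Emit:
jog_arm --motion '[{"dx": 0, "dy": 0.0004, "dz": 0, "twist": 0}, {"dx": 0, "dy": 0.0004, "dz": 0, "twist": 0}, {"dx": 0, "dy": 0.0004, "dz": 0, "twist": 0}]'

```text
t: 28.65
eef_pos: [0.642, -0.1899, 0.176]
ee_rot: [-1.287, 1.571, -3.099]
force: [-1.1, 0.6, -2.3]
width: 0.0259
```

```bash
python3 - <<'E'
from g import *
im=readF(5)
goal(stand(-.079+.0045,0,.176),SY-np.pi/2)
E
```

```text
F mean world [-1.439  0.144 -2.336  0.096  0.455  0.006] sd [0.28 0.52 0.66 0.02 0.02 0.01] stand Fx [ 1.43  0.2  -2.34]
t 28.9 pos [ 0.642  -0.1899  0.176 ] jawyaw -1.8112 toolx [-1.e-04  0.e+00 -1.e+00] tooly [ 0.971 -0.238 -0.   ] toolz [-0.238 -0.971 -0.   ] F [-1.76  0.51 -1.59] M [0.125 0.447 0.018] w 0.0257
dx dy dz [mm] [ 0.   0.3 -1.4] twist deg 0.01
```

Emit:
jog_arm --motion '[{"dx": 0, "dy": 0.0004, "dz": 0, "twist": 0}, {"dx": 0, "dy": 0.0004, "dz": 0, "twist": 0}, {"dx": 0, "dy": 0.0004, "dz": 0, "twist": 0}]'

```text
t: 29.15
eef_pos: [0.6422, -0.1899, 0.176]
ee_rot: [-1.48, 1.57, 2.992]
force: [-2.0, 1.0, -1.1]
width: 0.0259
```

```bash
python3 - <<'E'
from g import *
im=readF(5)
goal(stand(-.079+.0045,0,.176),SY-np.pi/2)
E
```

```text
F mean world [-3.009e+00  8.660e-01 -1.202e+00  4.020e-01  1.193e+00  2.000e-03] sd [0.62 0.6  0.55 0.02 0.08 0.02] stand Fx [ 3.13 -0.12 -1.2 ]
t 29.4 pos [ 0.6422 -0.1899  0.176 ] jawyaw -1.8112 toolx [-5.e-04  1.e-04 -1.e+00] tooly [ 0.971 -0.238 -0.   ] toolz [-0.238 -0.971  0.   ] F [-3.8   1.33 -0.76] M [ 0.419  1.295 -0.007] w 0.0258
dx dy dz [mm] [-0.   0.1 -1.4] twist deg 0.01
```

Emit:
jog_arm --motion '[{"dx": 0, "dy": 0.0004, "dz": 0, "twist": 0}, {"dx": 0, "dy": 0.0004, "dz": 0, "twist": 0}, {"dx": 0, "dy": 0.0004, "dz": 0, "twist": 0}]'

```text
t: 29.65
eef_pos: [0.6424, -0.19, 0.176]
ee_rot: [-1.503, 1.57, 2.969]
force: [-5.7, 1.3, 0.5]
width: 0.0259
```

```bash
python3 - <<'E'
from g import *
im=readF(5);save(im,'w18.png',(190,150,450,400),3)
goal(stand(-.079+.0045,0,.176),SY-np.pi/2)
sc=arm.grab_frame('scene'); save(sc,'s18.png',(240,240,320,300),10)
E
```

```text
F mean world [-4.752  1.723 -0.074  0.708  1.998 -0.007] sd [0.41 0.46 0.3  0.02 0.03 0.04] stand Fx [ 5.03 -0.54 -0.07]
t 29.9 pos [ 0.6424 -0.19    0.1759] jawyaw -1.8112 toolx [-9.e-04  1.e-04 -1.e+00] tooly [ 0.971 -0.238 -0.001] toolz [-0.238 -0.971  0.   ] F [-5.07  1.8  -0.54] M [ 0.696  2.006 -0.049] w 0.0259
dx dy dz [mm] [-0.1 -0.1 -1.5] twist deg 0.01
```

View pics/w18.png

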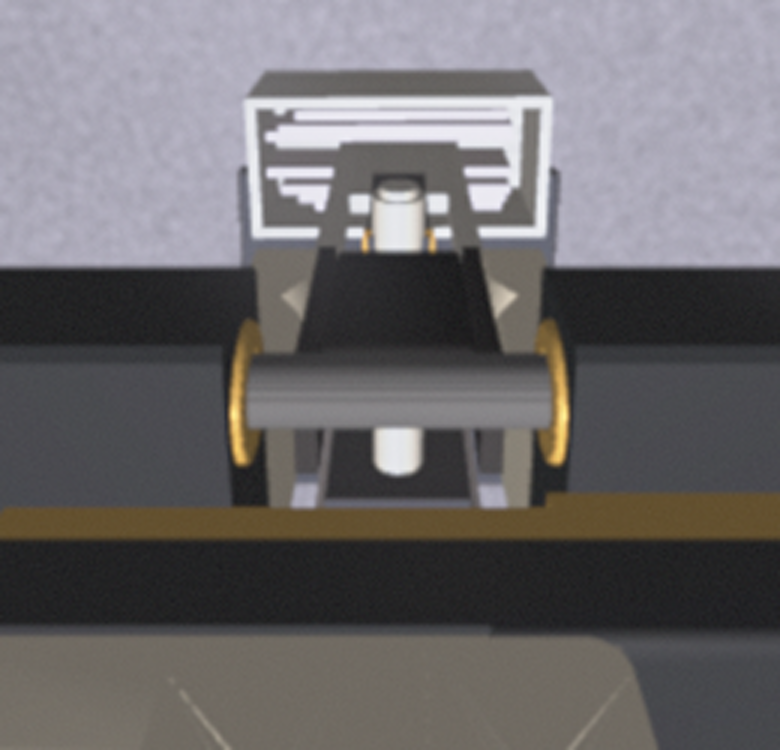

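View pics/s18.png

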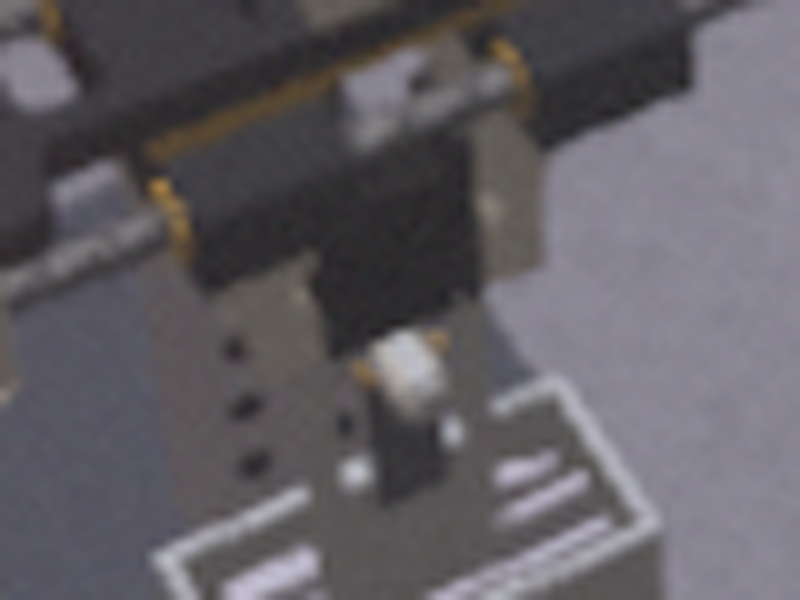

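Emit:
jog_arm --motion '[{"dx": 0, "dy": -0.0004, "dz": 0, "twist": 0}, {"dx": 0, "dy": -0.0008, "dz": 0, "twist": 0}, {"dx": 0, "dy": -0.0008, "dz": 0, "twist": 0}]'

```text
t: 30.2
eef_pos: [0.6423, -0.1899, 0.176]
ee_rot: [1.65, 1.57, -0.161]
force: [-2.5, 0.0, -1.2]
width: 0.0261
```

```bash
python3 - <<'E'
from g import *
im=readF(5)
goal(stand(-.079+.0045,0,.176),SY-np.pi/2)
E
```

```text
F mean world [-2.424  0.482 -1.298  0.214  1.03  -0.008] sd [0.4  0.28 0.48 0.06 0.06 0.02] stand Fx [ 2.47  0.11 -1.3 ]
t 30.45 pos [ 0.6423 -0.1899  0.176 ] jawyaw -1.8112 toolx [ 3.e-04 -1.e-04 -1.e+00] tooly [ 0.971 -0.238  0.   ] toolz [-0.238 -0.971  0.   ] F [-1.83  0.19 -1.96] M [0.124 0.967 0.02 ] w 0.0259
dx dy dz [mm] [ 0.   0.  -1.4] twist deg 0.01
```

Emit:
jog_arm --motion '[{"dx": 0.0001, "dy": -0.0003, "dz": 0, "twist": 0}, {"dx": 0.0002, "dy": -0.0006, "dz": 0, "twist": 0}, {"dx": 0.0002, "dy": -0.0006, "dz": 0, "twist": 0}]'

```text
t: 30.7
eef_pos: [0.642, -0.1898, 0.176]
ee_rot: [1.592, 1.57, -0.22]
force: [-0.1, -0.5, -3.2]
width: 0.0261
```

```bash
python3 - <<'E'
from g import *
im=readF(5)
goal(stand(-.079+.0045,0,.176),SY-np.pi/2)
E
```

```text
F mean world [ 0.161 -0.276 -2.143 -0.218 -0.047 -0.014] sd [0.24 0.3  0.47 0.04 0.11 0.02] stand Fx [-0.22  0.23 -2.14]
t 30.95 pos [ 0.642  -0.1898  0.176 ] jawyaw -1.8111 toolx [ 9.e-04 -2.e-04 -1.e+00] tooly [ 0.971 -0.238  0.001] toolz [-0.238 -0.971 -0.   ] F [ 0.29 -0.44 -2.08] M [-0.254 -0.206 -0.003] w 0.0264
dx dy dz [mm] [ 0.   0.4 -1.4] twist deg 0.02
```

Emit:
jog_arm --motion '[{"dx": 0.0002, "dy": 0, "dz": 0, "twist": 0}, {"dx": 0.0002, "dy": 0, "dz": 0, "twist": 0}, {"dx": 0.0002, "dy": 0, "dz": 0, "twist": 0}]'

```text
t: 31.2
eef_pos: [0.6419, -0.1898, 0.176]
ee_rot: [1.579, 1.57, -0.232]
force: [0.9, -0.8, -1.4]
width: 0.026
```

```bash
python3 - <<'E'
from g import *
im=readF(5)
goal(stand(-.079+.0045,0,.176),SY-np.pi/2)
E
```

```text
F mean world [ 1.503 -0.445 -1.008 -0.304 -0.449  0.008] sd [0.6  0.72 0.54 0.04 0.05 0.02] stand Fx [-1.57  0.07 -1.01]
t 31.45 pos [ 0.6419 -0.1898  0.1759] jawyaw -1.8111 toolx [ 8.e-04 -2.e-04 -1.e+00] tooly [ 0.971 -0.238  0.001] toolz [-0.238 -0.971 -0.   ] F [ 0.65 -0.17 -0.08] M [-0.374 -0.539 -0.021] w 0.0256
dx dy dz [mm] [-0.1  0.5 -1.4] twist deg 0.02
```

Emit:
jog_arm --motion '[{"dx": 0, "dy": 0.0003, "dz": 0, "twist": 0}, {"dx": 0, "dy": 0.0003, "dz": 0, "twist": 0}]'

```text
t: 31.62
eef_pos: [0.6419, -0.1898, 0.1759]
ee_rot: [1.563, 1.57, -0.248]
force: [1.2, -0.6, 0.6]
width: 0.0259
```

Emit:
jog_arm --motion '[{"dx": 0, "dy": 0, "dz": 0, "twist": 0}, {"dx": 0, "dy": 0, "dz": 0, "twist": 0}, {"dx": 0, "dy": 0, "dz": 0, "twist": 0}, {"dx": 0, "dy": 0, "dz": 0, "twist": 0}, {"dx": 0, "dy": 0, "dz": 0, "twist": 0}, {"dx": 0, "dy": 0, "dz": 0, "twist": 0}, {"dx": 0, "dy": 0, "dz": 0, "twist": 0}]' --gripper 0.055

```text
t: 32.2
eef_pos: [0.6418, -0.1898, 0.1756]
ee_rot: [-1.502, 1.571, 2.97]
force: [0.8, -0.5, -0.8]
width: 0.0543
```

```bash
python3 - <<'E'
from g import *
im=readF(3);save(im,'w19.png',(190,150,450,400),3)
goal(stand(-.079+.0045,0,.176),SY-np.pi/2)
E
```

```text
F mean world [-0.228 -0.619  0.069 -0.045 -0.019 -0.009] sd [0.15 0.16 0.31 0.01 0.03 0.04] stand Fx [0.07 0.66 0.07]
t 32.35 pos [ 0.6418 -0.1898  0.1756] jawyaw -1.8112 toolx [-0.  0. -1.] tooly [ 0.971 -0.238 -0.   ] toolz [-0.238 -0.971  0.   ] F [-0.42 -0.57  0.2 ] M [-0.027 -0.003  0.044] w 0.0551
dx dy dz [mm] [-0.4  0.6 -1.4] twist deg 0.01
```

View pics/w19.png

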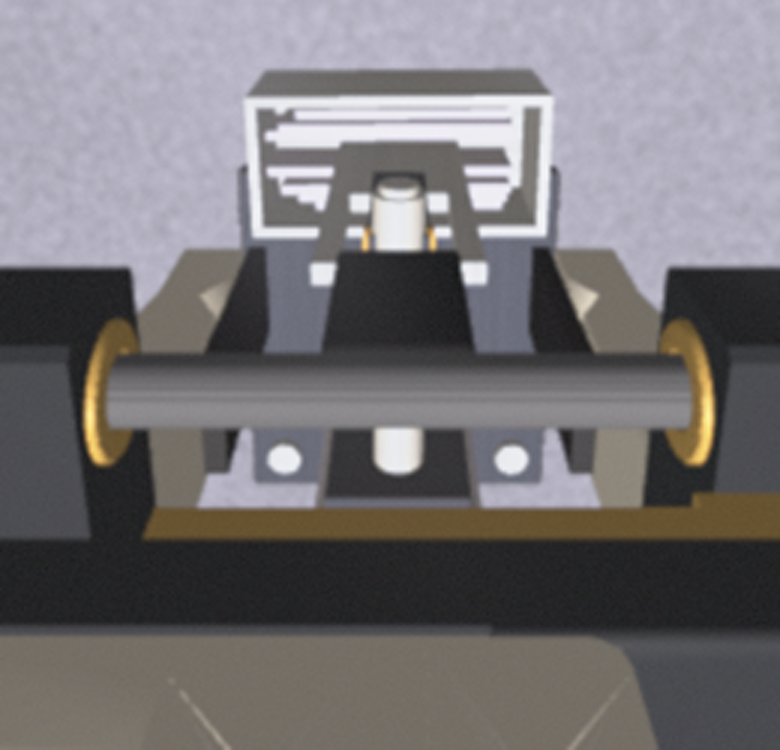

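The wrist picture shows the fingers clear on both sides. The tote hangs level on the peg at crop (398,230), with the hinge pins just in front of the plate. I'll withdraw straight up.

Emit:
jog_arm --motion '[{"dx": -0.003, "dy": 0, "dz": 0, "twist": 0}, {"dx": -0.01, "dy": 0, "dz": 0, "twist": 0}, {"dx": -0.02, "dy": 0, "dz": 0, "twist": 0}, {"dx": -0.035, "dy": 0, "dz": 0, "twist": 0}, {"dx": -0.05, "dy": 0, "dz": 0, "twist": 0}, {"dx": -0.07, "dy": 0, "dz": 0, "twist": 0}, {"dx": -0.09, "dy": 0, "dz": 0, "twist": 0}, {"dx": -0.11, "dy": 0, "dz": 0, "twist": 0}, {"dx": -0.13, "dy": 0, "dz": 0, "twist": 0}, {"dx": -0.15, "dy": 0, "dz": 0, "twist": 0}, {"dx": -0.15, "dy": 0, "dz": 0, "twist": 0}, {"dx": -0.15, "dy": 0, "dz": 0, "twist": 0}]'

```text
t: 33.35
eef_pos: [0.6423, -0.1899, 0.3283]
ee_rot: [1.746, 1.567, -0.065]
force: [0.1, -0.3, -0.2]
width: 0.0549
```

```bash
python3 - <<'E'
from g import *
sc=arm.grab_frame('scene'); save(sc,'s20.png'); save(sc,'s20c.png',(220,200,340,310),6); im=arm.grab_frame('top'); save(im,'t20.png')
w=arm.grab_frame('wrist'); save(w,'w20.png'); print(arm.get_state()['eef_pos'],arm.get_state()['force'])
E
```

```text
[ 0.64139446 -0.1896961   0.32509704] [ 0.45518873 -0.86360833 -0.89954352]
```

View pics/s20c.png

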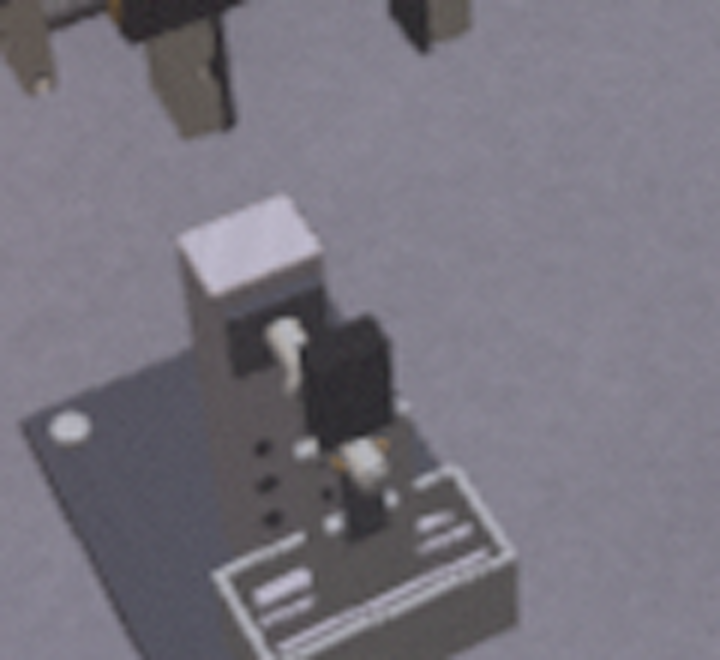

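View pics/s20.png

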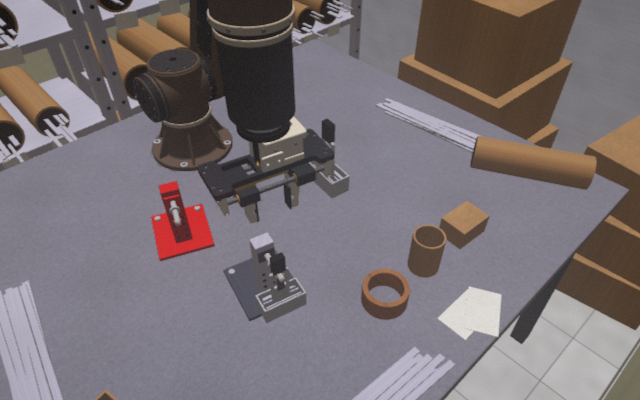

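View pics/w20.png

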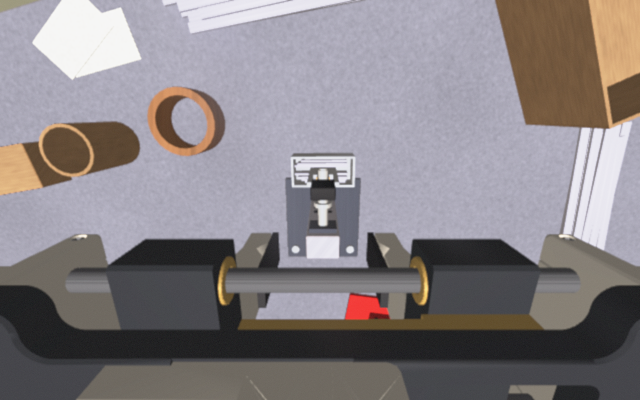

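The tote hangs upright behind the closed flap, which shows below the pins at crop (365,510). The other objects are where they started, the arm is clear and nothing is moving, so I'm handing in.

```bash
python3 - <<'E'
from station import arm
print(arm.get_state()['t']); print(arm.job_done())
E
```

```text
33.5
the job is handed in; nothing more can be done
None
```

The small tote is hanging on the dark stand's peg behind the closed flap. I handed the job in at 33.5 s with the arm lifted clear.

**What I did**
- **Finding the peg:** I slipped the eye over the tip and lowered it until I felt the peg. Contact put the true axis at about 151 mm, roughly 6 mm above nominal.
- **Sliding in:** The eye rode on the peg at about 1–3 N while I slid it in until the flap fell shut behind it.
- **Proof of catch:** I drew the tote back about 20 mm. It stopped against the flap with about 5 N of resistance. I eased that off, let the weight go onto the peg, opened the gripper and withdrew upward.

**Last checks:** In the final pictures the tote is upright on the peg, the flap is down in front of the plate, and the other objects look unmoved.

**What didn't go cleanly**
- **First touch:** It was about 0.8 mm off-centre and pressed briefly with about 7.5 N. I lifted, re-centred and felt again.
- **Peg height from images:** The pictures suggested about 156 mm, so I went by the felt height.
- **Refused moves:** Two early moves were refused because rows lacked some of the four numbers. The arm did not move.
- **After the catch:** I eased back under 1 mm before releasing, so the eye may rest a fraction of a millimetre from the flap instead of pressed against it.

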